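# Feed out one dish and add it to the pile

### The job

Take the black handle of the dish dispenser and turn its green flywheel through exactly one full turn, either way round, so that it feeds out a single dish and comes back to rest parked, handle at the red pointer and pusher fully home. Then pick the dish off the delivery shelf and set it down squarely on top of the pile in the green tray, without dropping it. Leave the pile where it stands and the beaker, jar and magnifier alone.

Things in the scene. Friction and masses are not known exactly. Their poses are not given: they have to be found in the camera images.
- dispenser: grey bench dish dispenser, a magazine feeder about 420 mm long and 200 mm at its widest, 136 mm high with its handle, fixed; origin on the table under the middle of the magazine; it feeds towards its own -y, the flywheel stands on its +y side. Turning the flywheel through a crank and rod drives a pusher out and back once a turn, which slides the lowest dish out of the magazine and then lets the dishes above drop by one
- wheel (a joint): turn of the flywheel about its upright axle, rad, growing anticlockwise seen from above; it turns either way without stops. 0 (and every whole turn) = parked: pusher fully home, handle at the red pointer. At the start within 0.15 of 0. It weighs about 0.9 kg, stiff enough to stay where it is left (about 1 to 3 N at the handle turns it)
- pusher (a joint): how far the pusher has slid out under the magazine, m: 0 home, 0.090 at half a turn of the flywheel
- grip (a point): middle of the black handle that stands upright on the flywheel and spins freely on its own spindle: 27 mm diameter, 38 mm long, this point 19 mm above its foot and 19 mm below its top; 117 mm above the table, 58 mm out from the axle, over the rim of the green flywheel (144 mm diameter), whose top is 25 mm below this point
- axle (a point): point on the flywheel's upright axle, at the height of the handle's middle; centre of the circle of 58 mm radius on which the handle travels
- park (a point): where the middle of the handle stands when parked (beside the red pointer that stands just outside the rim, between flywheel and magazine, its top 89 mm above the table)
- magazine (a point): centre of the magazine's floor, 14 mm above the table; the magazine has clear cheeks and aluminium corner lips up to 105 mm above the table, 67 mm by 64 mm, open above, and holds five dishes, dish_1 lowest
- delivery (a point): where the centre of the underside of a fed-out dish comes to lie, within a few mm: on the steel delivery shelf, 14 mm above the table, 82.5 mm from the magazine's centre along the dispenser's -y. The shelf is 34 mm wide, so the dish overhangs it on both sides (dispenser's x) and can be gripped there; a stop 10 mm above the shelf stands beyond the dish
- tray: shallow green plastic tray, 150 by 110 mm, walls 14 mm high, inner floor 4 mm above the table, fixed; origin: centre of its underside
- dish_1: round lidded plastic dish, frosted pale blue, 55 mm diameter, 15 mm high, about 20 g, rigid; origin: centre of its underside, z up; lowest in the magazine at the start, the one to be fed out
- dish_2: round lidded plastic dish, frosted pale blue, 55 mm diameter, 15 mm high, about 20 g, rigid; origin: centre of its underside, z up; second in the magazine
- dish_3: round lidded plastic dish, frosted pale blue, 55 mm diameter, 15 mm high, about 20 g, rigid; origin: centre of its underside, z up; third in the magazine
- dish_4: round lidded plastic dish, frosted pale blue, 55 mm diameter, 15 mm high, about 20 g, rigid; origin: centre of its underside, z up; fourth in the magazine
- dish_5: round lidded plastic dish, frosted pale blue, 55 mm diameter, 15 mm high, about 20 g, rigid; origin: centre of its underside, z up; top one in the magazine, its top 89 mm above the table
- pile_1: round lidded plastic dish, frosted pale blue, 55 mm diameter, 15 mm high, about 20 g, rigid; origin: centre of its underside, z up; lower dish of the pile in the tray
- pile_2: round lidded plastic dish, frosted pale blue, 55 mm diameter, 15 mm high, about 20 g, rigid; origin: centre of its underside, z up; upper dish of the pile, standing on pile_1; its top is 34 mm above the table
- beaker: clear plastic beaker, 68 mm diameter at the rim, 85 mm high, bystander; origin: centre of its underside
- jar: small glass jar with yellow lid, 56 mm diameter, 75 mm high, bystander; origin: centre of its underside
- magnifier: hand magnifier lying flat, black ring 60 mm across, red handle 85 mm long along its -y, 10 mm high, bystander; origin: underside of the ring's centre
Mind the look-alikes: they are no part of the job. Leave any turquoise or yellow look-alike of the dish_5 alone.

How it is judged:
On the way, in this order (a step that is already met when the one before it is completed fails the run):
1. the pusher has gone right out and pushed the lowest dish out of the magazine (value of joint pusher above 0.08 m and distance between dish_1 and delivery below 0.02 m), for 0.02 s.
2. the flywheel has come round one full turn to its parking place, the pusher is home, the next dishes have dropped by one and the first lies on the delivery shelf ((value of joint wheel between 5.9832 and 6.5832 rad or value of joint wheel between -6.5832 and -5.9832 rad) and value of joint pusher between -0.003 and 0.003 m and horizontal distance between each of dish_2, dish_3, dish_4, dish_5 and magazine below 0.007 m and height (world z) of dish_2 below 0.018 m and height (world z) of dish_3 below 0.033 m and height (world z) of dish_4 below 0.048 m and height (world z) of dish_5 below 0.063 m and distance between dish_1 and delivery below 0.015 m), for 0.2 s.
At the end, for the whole second after the job is handed in: Flywheel one whole turn from parked within 0.3 rad, pusher home within 3 mm, the other four dishes down in the magazine; the fed dish released flat on the pile, within 5 mm of the dish below (6 mm of the lowest); pile shifted under 15 mm ((value of joint wheel between 5.9832 and 6.5832 rad or value of joint wheel between -6.5832 and -5.9832 rad) and value of joint pusher between -0.003 and 0.003 m and horizontal distance between each of dish_2, dish_3, dish_4, dish_5 and magazine below 0.007 m and height (world z) of dish_2 below 0.018 m and height (world z) of dish_3 below 0.033 m and height (world z) of dish_4 below 0.048 m and height (world z) of dish_5 below 0.063 m and horizontal distance between dish_1 and pile_2 below 0.005 m and horizontal distance between pile_2 and pile_1 below 0.005 m and horizontal distance between dish_1 and pile_1 below 0.006 m and z of dish_1 in the frame of pile_2 between 0.013 and 0.017 m and z of pile_2 in the frame of pile_1 between 0.013 and 0.017 m and angle between each of dish_1, pile_1's own z axis and vertical below 0.06 rad and distance of pile_1 from where it was at the start of the episode below 0.015 m and linear speed of dish_1 below 0.02 m/s); the robot touches nothing.
It fails at once if the flywheel is taken well past one turn (value of joint wheel above 6.8832 rad or value of joint wheel below -6.8832 rad).
It fails at once if a second dish is fed out (horizontal distance between any of dish_2, dish_3, dish_4, dish_5 and magazine above 0.03 m).
It fails at once if the dish is dropped: in the air, touched by nothing, more than 15 mm above its place (height (world z) of dish_1 above 0.05 m and contact force between dish_1 and anything else below 0.02 N).
It fails at once if the beaker, the jar or the magnifier is knocked or shifted (distance of any of beaker, jar, magnifier from where it was at the start of the episode above 0.02 m).
It also fails if it takes over 64 s, if anything falls off the work surface, if the arm or the gripper's body presses on something with over 40 N, if the wrist force passes 120 N, or if a joint passes its speed limit or range.

### The arm

A 6-joint arm with a two-finger parallel gripper is mounted at the origin on the work surface. World frame = base frame: x ahead of the robot, y to its left, z up, the work surface at z = 0. Lengths are in m, angles in rad, forces in N, time in s.
With the tool pointing down it reaches from about 0.4 to 0.825 m from the base axis. Payload 7 kg.
Tool frame: the origin (TCP) lies at the centre of the arm's flange, where the gripper is bolted on; the fingertips stand 178 mm ahead of it and the grasp point (between the pads) lies 159 mm ahead of it; x points along the fingers, z is the direction in which the jaws open and shut, and the axes are right-handed (so a half turn about x gives the same grasp; the last joint's range is limited). The gripper opens to 88 mm and grips with 3 to 60 N. Pads are 19 mm wide; open, the fingers measure 130 mm over their backs; the gripper's body (78 mm by 193 mm) begins 47 mm behind the grasp point.
Start: joints at [-0.923, 0.359, 0.012, 0, -1.224, -0.288], TCP at [0.238, -0.632, 0.405] pointing down, gripper open.
Joint ranges: [-3.07, 3.07], [-1.43, 2.12], [-1.02, 1.25], [-3.03, 1.67], [-3.05, -0], [-3.03, 3.03]. Speed limits (rad/s): [2.39, 2.39, 3.01, 3.14, 3.14, 3.14].

### API

Orientations are given as [roll, pitch, yaw] about the fixed x, y, z axes, in that order (R = Rz(yaw) Ry(pitch) Rx(roll)).
In Python, from station import telemetry, optics, job_done, finder gives the robot as it stands.
- The arm moves only by the tool play_rows, never from a script. Its argument "steps" is a list of rows, each an object of numbers: "gripper": the opening, from 0 (shut) to 1 (fully open); "tx", "ty", "tz": the shift along the tool's x, y, z in units of 25 mm (1.0 is 25 mm); "ax", "ay", "az": the turn, a rotation vector about the tool's x, y, z in units of 6 degrees (1.0 is 6 degrees). In form: [{"gripper": .., "tx": .., "ty": .., "tz": .., "ax": .., "ay": .., "az": ..}, ...]. A call has 1 to 20 rows; each row shifts and turns the commanded pose from where the row before left it, along the tool's axes as they then stand; what a row does not reach is not made up. A row lasts 1/12 s, in which the tool goes at most 41.7 mm and 7.16 degrees, less where a joint would pass 70% of its speed; a pose out of reach is approached as far as the arm can. A call is refused whole if a number of a shift passes 1 or a number of a turn 1, either way. A call with a gripper value outside its range is refused whole. The fingers move at their own pace and stop on an object; "newtons" is the grip in N (left out, the last holds). Time passes only in rows, so rows that do not move let the fingers close. It gives the time, the measured TCP pose, the force and the opening at its end, in the units of the state.
- telemetry.get_state(): the state, without advancing time (a new reading comes with each control period).
- optics.grab_frame(name): name is "scene" or "top" or "wrist"; returns the picture (480x640x3 uint8, red, green, blue); there is no depth.
- optics.calibration(name): a dict with "fx", "fy", "cx", "cy" (pixels), "T" (4x4, takes a point from camera to world coordinates); the wrist camera has in their place "mount" (4x4, takes a point from camera to tool coordinates, whose origin is the TCP and whose axes are the tool frame's). Camera axes: x right, y down, z forward; pixel columns grow to the right and rows downward; lengths in m; the calibration is good to about 2 mm. The wrist camera is an equidistant fisheye: a pixel r from the principal point sees the ray r / f radians off the axis. A picture is of the moment at which its call begins: read the wrist's pose just before it. calibration takes no time and is no camera call.
- job_done(): hands the job in, once; it reports no verdict.
Trained networks look in the newest picture that a camera, given by its name, has taken for a name from the list of things; names that differ only in an ending like _2 or _b are one class to them, and where a whole thing is asked for, a point or a joint stands for the part that bears it (a point fixed in the world has none). Each returns a list of dicts, best first, with "confidence" (0 to 1); they miss things now and then, are a little off and sometimes report something else, mostly with a low value. They report only what shows in the picture. A call takes as long as a camera call. They do not tell look-alikes from the thing itself.
- finder.look_for(query, camera): "extent" ([left, top, right, bottom] in pixels, round what is visible of it).
- finder.silhouettes(query, camera): "pixels" (480x640 bool, what is visible of it) and "extent" ([left, top, right, bottom] in pixels, round what is visible of it).
- finder.pinpoint(query, camera): "location" ([row, column] in pixels: a listed point, or the origin of a listed thing).
The state is a dict: "t": time; "q": joint angles; "qd": joint speeds; "joint_efforts": joint torques, N m; "eef_pos": TCP position; "ee_rot": TCP orientation; "force": force on the tool from outside, world axes, zero at the start; "moment": the same for the moment, N m; "width": finger opening in m.
Only numpy, scipy, OpenCV 4.12 (cv2) and the standard library are available. Lean on these libraries where they do the work, as an engineer would, in place of code of your own. Each camera call takes 0.05 s, during which the arm holds its last target.

## Working session

There is one attempt and no reset: what is moved stays moved. The work goes in short steps, Python scripts to look and compute and a tool call to move; the robot and the scene stay as the last step left them, time stands still between calls to the robot, and variables do not carry over. Pictures are saved under pics/ and viewed, and the job is handed in when it is done.

Besides the shell and the picture viewer there is one more tool, called as name(argument=value, ...) on one line, values as JSON. play_rows: Moves the arm, as the interface text tells. Its arguments: {"type":"object","properties":{"steps":{"type":"array"},"newtons":{"type":"number"}},"required":["steps"]}

```bash
ls; mkdir -p pics; python3 - <<'E'
from station import telemetry, optics, job_done, finder
import cv2,numpy as np
print(telemetry.get_state())
for n in ("scene","top","wrist"):
    im=optics.grab_frame(n); cv2.imwrite(f"pics/{n}0.png",im[:,:,::-1])
    c=optics.calibration(n); print(n,{k:(np.round(v,4).tolist()) for k,v in c.items()})
E
```

```text
pics
{'t': 0.0, 'q': array([-9.22916610e-01,  3.59397373e-01,  1.10432278e-02, -3.64094527e-04,
       -1.22409879e+00, -2.88100634e-01]), 'qd': array([-0.00079432,  0.0012526 ,  0.00040062, -0.00194926,  0.0006132 ,
       -0.00131513]), 'joint_efforts': array([-2.57476012e-05, -5.82713449e+01,  2.93054062e+01,  6.99748322e+00,
        6.92470014e-03, -2.23899474e-04]), 'eef_pos': array([ 0.23757537, -0.63159514,  0.40370634]), 'ee_rot': array([0.08438719, 1.56910471, 2.0148386 ]), 'force': array([-0.63453325,  1.08022493,  0.48241167]), 'moment': array([-0.01939984, -0.03838449, -0.02800423]), 'width': 0.08764356971299615}
scene {'fx': 507.2559, 'fy': 507.2559, 'cx': 314.5212, 'cy': 241.6524, 'T': [[0.7943, 0.3439, -0.5008, 0.9835], [0.6074, -0.4355, 0.6643, -0.6106], [0.0103, -0.8319, -0.5548, 0.5827], [0.0, 0.0, 0.0, 1.0]]}
top {'fx': 462.4669, 'fy': 462.4669, 'cx': 318.9644, 'cy': 233.7578, 'T': [[0.066, -0.9749, 0.2126, 0.4133], [-0.9978, -0.064, 0.0165, -0.0396], [-0.0025, -0.2133, -0.977, 0.8132], [0.0, 0.0, 0.0, 1.0]]}
wrist {'fx': 371.6483, 'fy': 371.6483, 'cx': 318.7155, 'cy': 232.2078, 'mount': [[0.0, -0.2905, 0.9569, 0.0203], [0.0007, -0.9569, -0.2905, 0.0782], [1.0, 0.0007, 0.0002, -0.0001], [0.0, 0.0, 0.0, 1.0]]}
```

View pics/scene0.png

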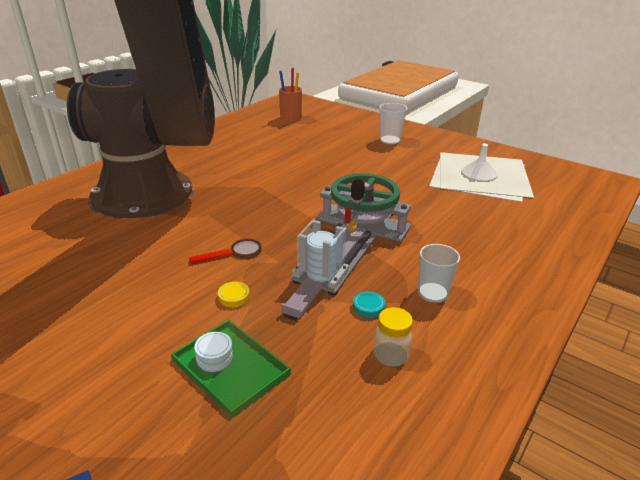

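View pics/top0.png

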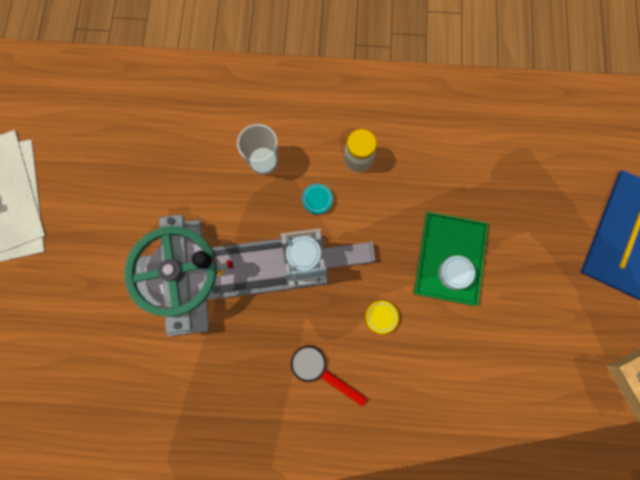

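View pics/wrist0.png

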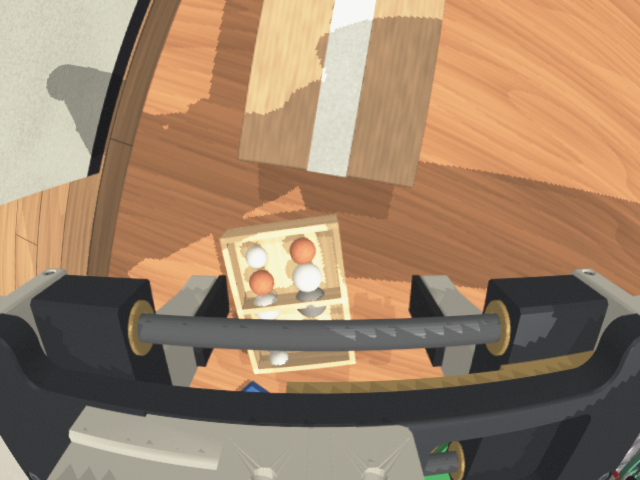

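The scene view shows the dispenser (wheel about (365,192), handle (358,190), magazine (322,255)), the tray (230,365) with the pile (213,350), the jar (394,335), the beaker (437,272) and the magnifier (245,247). In the top view the handle is at (202,259), the axle (171,269), the magazine dish (303,253), the shelf (350,254) and the pile (458,272). The lone yellow (382,317) and turquoise (318,199) dishes are look-alikes.

Next I measure these points.

```bash
cat > h.py <<'E'
import numpy as np,cv2
from station import telemetry, optics, job_done, finder
from scipy.spatial.transform import Rotation as R
def ray(n,uv):
    c=optics.calibration(n);T=np.array(c["T"])
    d=T[:3,:3]@np.array([(uv[0]-c["cx"])/c["fx"],(uv[1]-c["cy"])/c["fy"],1]);return T[:3,3],d
def atz(n,uv,z):
    o,d=ray(n,uv);return o+d*(z-o[2])/d[2]
def proj(n,p):
    c=optics.calibration(n);T=np.array(c["T"]);q=T[:3,:3].T@(np.array(p)-T[:3,3]);return np.array([c["fx"]*q[0]/q[2]+c["cx"],c["fy"]*q[1]/q[2]+c["cy"]])
def wrist_pose(s=None):
    s=s or telemetry.get_state();r=s["ee_rot"]
    return np.array(s["eef_pos"]),R.from_euler("xyz",r).as_matrix()
def wproj(p,s=None):
    c=optics.calibration("wrist");P,M=wrist_pose(s);W=np.eye(4);W[:3,:3]=M;W[:3,3]=P
    T=W@np.array(c["mount"]);q=T[:3,:3].T@(np.array(p)-T[:3,3])
    th=np.arctan2(np.hypot(q[0],q[1]),q[2]);ph=np.arctan2(q[1],q[0]);return np.array([c["fx"]*th*np.cos(ph)+c["cx"],c["fy"]*th*np.sin(ph)+c["cy"]])
def watz(uv,z,s):
    c=optics.calibration("wrist");P,M=wrist_pose(s);W=np.eye(4);W[:3,:3]=M;W[:3,3]=P
    T=W@np.array(c["mount"]);a=np.array([(uv[0]-c["cx"])/c["fx"],(uv[1]-c["cy"])/c["fy"]]);th=np.hypot(*a);u=a/max(th,1e-9)
    d=T[:3,:3]@np.array([np.sin(th)*u[0],np.sin(th)*u[1],np.cos(th)]);o=T[:3,3];return o+d*(z-o[2])/d[2]
E
python3 - <<'E'
from h import *
Z={"grip":.117,"axle":.117,"park":.117,"magazine":.014,"delivery":.014,"tray":0,"pile_1":.004,"dish_5":.074,"beaker":0,"jar":0,"magnifier":0,"dispenser":0}
for n in("top","scene"):
    optics.grab_frame(n)
    for q,z in Z.items():
        try:
            for r in finder.pinpoint(q,n)[:4]:
                u=r["location"][::-1];print(n,q,round(r["confidence"],2),np.round(u),np.round(atz(n,u,z),4)[:2])
        except Exception as e: print(q,e)
print(telemetry.get_state()["t"])
E
```

```text
top grip 0.7 [202. 259.] [0.5135 0.1468]
top axle 0.75 [165. 266.] [0.4997 0.2026]
top axle 0.56 [203. 261.] [0.5103 0.1457]
top park 0.77 [201. 255.] [0.5201 0.1502]
top magazine 0.75 [301. 259.] [0.5402 0.0021]
top delivery 0.8 [352. 254.] [ 0.5545 -0.0857]
top delivery 0.73 [308. 363.] [ 0.3662 -0.0232]
top delivery 0.22 [303. 256.] [ 5.462e-01 -2.000e-04]
top tray 0.68 [450. 259.] [ 0.5603 -0.2612]
top tray 0.28 [456. 274.] [ 0.5336 -0.2716]
top pile_1 0.97 [455. 274.] [ 0.5338 -0.2696]
top pile_1 0.49 [451. 275.] [ 0.5312 -0.2617]
top dish_5 0.97 [306. 250.] [ 0.5458 -0.0082]
top dish_5 0.77 [380. 316.] [ 0.4479 -0.1312]
top dish_5 0.75 [316. 201.] [ 0.6301 -0.0189]
top dish_5 0.25 [355. 161.] [ 0.7048 -0.0801]
top beaker 0.6 [264. 159.] [0.7255 0.0867]
top jar 0.95 [357. 156.] [ 0.7431 -0.0869]
top jar 0.66 [304. 263.] [ 0.5362 -0.0019]
top magnifier 0.86 [308. 364.] [ 0.3632 -0.0219]
top magnifier 0.73 [163. 268.] [0.5101 0.2454]
top magnifier 0.44 [453. 256.] [ 0.5661 -0.2669]
top dispenser 0.55 [304. 260.] [ 0.5409 -0.0021]
top dispenser 0.25 [300. 261.] [0.5392 0.0051]
scene grip 0.5 [358. 187.] [0.5117 0.1557]
scene grip 0.31 [214. 356.] [ 0.6205 -0.3323]
scene grip 0.27 [321. 246.] [ 0.578  -0.0557]
scene axle 0.91 [367. 179.] [0.5065 0.1969]
scene park 0.81 [356. 189.] [0.513  0.1459]
scene magazine 0.85 [322. 275.] [ 0.548  -0.0102]
scene delivery 0.71 [301. 299.] [ 0.5599 -0.0865]
scene pile_1 0.96 [214. 352.] [ 0.5269 -0.2581]
scene pile_1 0.72 [213. 356.] [ 0.5313 -0.2654]
scene dish_5 0.89 [320. 244.] [ 0.5373 -0.0017]
scene dish_5 0.88 [234. 297.] [ 0.5204 -0.2006]
scene dish_5 0.84 [370. 307.] [ 0.6995 -0.0917]
scene dish_5 0.68 [321. 276.] [ 0.5936 -0.0748]
scene beaker 0.79 [436. 290.] [0.7272 0.0967]
scene beaker 0.49 [320. 265.] [0.5162 0.0288]
scene jar 0.59 [390. 351.] [ 0.7383 -0.0859]
scene magnifier 0.75 [245. 250.] [ 0.3655 -0.0233]
scene dispenser 0.9 [321. 279.] [ 0.544 -0.006]
1.45
```

```bash
python3 - <<'E'
from h import *
from scipy.optimize import least_squares
def circ(P):
    f=lambda v:np.hypot(P[:,0]-v[0],P[:,1]-v[1])-v[2]
    r=least_squares(f,[*P.mean(0),.03],loss="soft_l1",f_scale=.001);return r.x,np.sqrt(np.mean(f(r.x)**2))
def big(m,box):
    k=np.zeros_like(m);a,b,c,d=box;k[b:d,a:c]=m[b:d,a:c]
    cs,_=cv2.findContours(k.astype(np.uint8),cv2.RETR_EXTERNAL,cv2.CHAIN_APPROX_NONE);return max(cs,key=cv2.contourArea)[:,0,:].astype(float)
for n,gb,gz in(("top",(115,215,230,325),.09),("scene",(325,168,410,215),.09)):
    im=cv2.imread(f"pics/{n}0.png");hsv=cv2.cvtColor(im,cv2.COLOR_BGR2HSV)
    g=(hsv[...,0]>60)&(hsv[...,0]<90)&(hsv[...,1]>60)
    c=big(g,gb);h=cv2.convexHull(c.astype(np.float32))[:,0]
    for z in(.092,.085):
        P=np.array([atz(n,u,z)[:2] for u in h]);print(n,"wheel",z,circ(P))
    # trays
    box=(400,200,500,315) if n=="top" else(160,310,300,420)
    g2=(hsv[...,0]>50)&(hsv[...,0]<75)&(hsv[...,1]>120);c=big(g2,box)
    P=np.array([atz(n,u,.014)[:2] for u in c],dtype=np.float32);print("tray",cv2.minAreaRect(P*1000))
    white=(hsv[...,1]<75)&(hsv[...,2]>150)
    vis=im.copy();vis[white]=(0,0,255);cv2.imwrite(f"pics/w_{n}.png",vis)
    v=np.hstack([cv2.resize(im[220:310,250:500] if n=="top" else im[160:400,170:420],None,fx=3 if n=="top" else 1.5,fy=3 if n=="top" else 1.5)]);cv2.imwrite(f"pics/c_{n}.png",v)
im=cv2.imread("pics/top0.png")
v=np.vstack([cv2.resize(im[220:310,270:500],None,fx=3.3,fy=3.3),cv2.resize(cv2.imread("pics/w_top.png")[220:310,270:500],None,fx=3.3,fy=3.3)]);cv2.imwrite("pics/c_top.png",v)
E
```

```text
top wheel 0.092 (array([0.49671415, 0.20151405, 0.0711376 ]), np.float64(0.0006942946158852983))
top wheel 0.085 (array([0.49752302, 0.20385412, 0.07182817]), np.float64(0.000701055132028341))
tray ((560.0280151367188, -259.6777038574219), (109.46074676513672, 148.0684356689453), 82.69229888916016)
scene wheel 0.092 (array([0.50752799, 0.19178459, 0.07537744]), np.float64(0.004107865177359415))
scene wheel 0.085 (array([0.50074381, 0.20322985, 0.07645796]), np.float64(0.004167836741344368))
tray ((568.6259765625, -265.6199035644531), (113.12842559814453, 156.79171752929688), 83.22586059570312)
```

View pics/c_top.png

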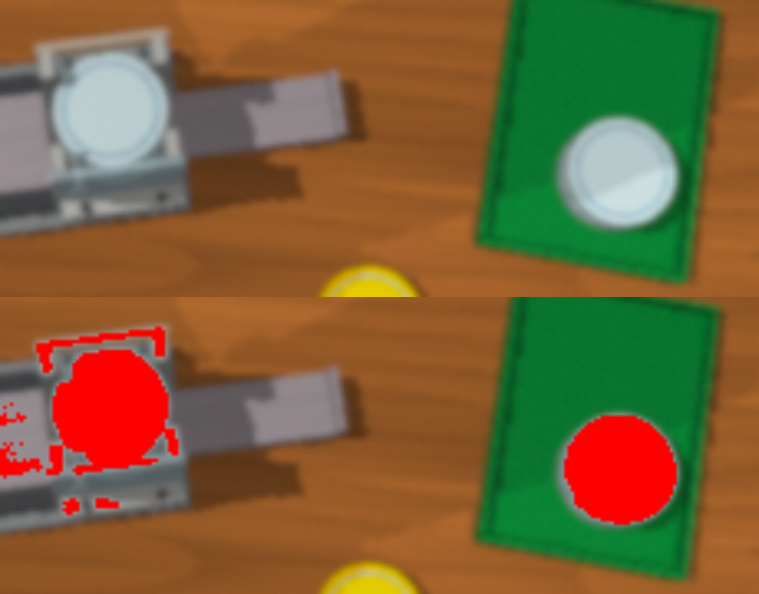

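View pics/c_scene.png

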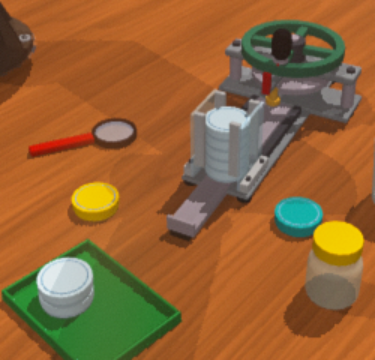

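```bash
python3 - <<'E'
from h import *
from scipy.optimize import least_squares
im=cv2.imread("pics/top0.png");hsv=cv2.cvtColor(im,cv2.COLOR_BGR2HSV)
white=((hsv[...,1]<75)&(hsv[...,2]>150)).astype(np.uint8)
w2=cv2.morphologyEx(white,cv2.MORPH_OPEN,np.ones((9,9),np.uint8))
def fit(P,r0):
    f=lambda v:np.hypot(P[:,0]-v[0],P[:,1]-v[1])-v[2]
    r=least_squares(f,[*P.mean(0),r0],loss="soft_l1",f_scale=.0005);return np.round(r.x,4)
for nm,box,z in(("dish5",(270,220,340,300),.089),("pile2",(430,240,490,310),.034)):
    a,b,c,d=box;k=np.zeros_like(w2);k[b:d,a:c]=w2[b:d,a:c]
    cs,_=cv2.findContours(k,cv2.RETR_EXTERNAL,cv2.CHAIN_APPROX_NONE);c=max(cs,key=cv2.contourArea)[:,0]
    print(nm,fit(np.array([atz("top",u,z)[:2] for u in c]),.027),k.sum())
# handle: dark pixels
dk=(hsv[...,2]<40).astype(np.uint8);dk[:, :180]=0;dk[:,230:]=0;dk[:240]=0;dk[280:]=0
ys,xs=np.nonzero(dk);print("handle px",xs.min(),xs.max(),ys.min(),ys.max(),xs.mean(),ys.mean())
for z in(.117,.13,.136):print(z,atz("top",(xs.mean(),ys.mean()),z))
v=np.hstack([cv2.resize(im[205:345,110:250],None,fx=4,fy=4,interpolation=cv2.INTER_CUBIC)]);cv2.imwrite("pics/c_wheel.png",v)
# end of shelf corners
for u in((270+337/3.3,220+70/3.3),(270+348/3.3,220+137/3.3)): print(u,atz("top",u,.024))
E
```

```text
dish5 [ 0.538  -0.0044  0.0272] 953
pile2 [ 0.5329 -0.2649  0.0272] 859
handle px 180 211 252 278 201.59113300492612 261.10837438423647
0.117 [0.51064529 0.14769346 0.117     ]
0.13 [0.50882826 0.14419706 0.13      ]
0.136 [0.50798963 0.14258334 0.136     ]
(372.1212121212121, 241.21212121212122) [ 0.57791825 -0.11939152  0.024     ]
(375.45454545454544, 261.5151515151515) [ 0.54262124 -0.12660691  0.024     ]
```

View pics/c_wheel.png

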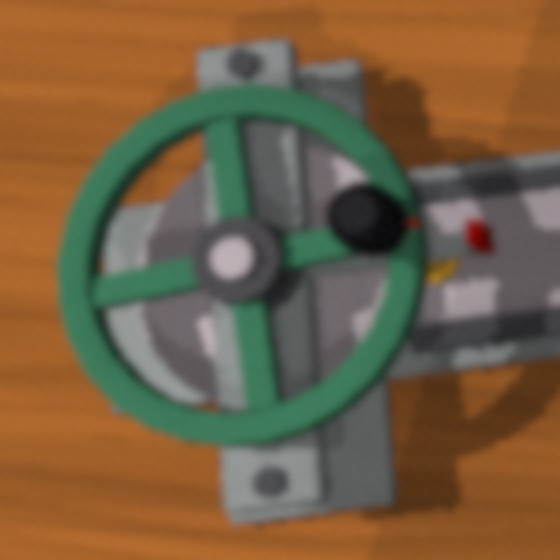

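The axle is about (0.497, 0.2015), the magazine (0.538, -0.004), dispenser yaw about 0.195 and the pile (0.533, -0.265).

- **Black handle:** top-view px (202,259). Possible confusions are the hub (171,269) and the red pointer (230,264), but only the handle is black and upright, and the crop confirms it.
- **Dish for the job:** the lowest in the magazine at (303,253). Yellow (382,317), turquoise (318,199) and the pile (458,272) are not it.

First I turn the wrist so the jaws lie along the dispenser's x.

play_rows(steps=[{"gripper": 1, "ax": -0.96}, {"ax": -0.96}, {"ax": -0.96}, {"ax": -0.96}, {"ax": -0.96}, {"ax": -0.96}, {"ax": -0.96}, {"ax": -0.96}, {"ax": -0.96}, {"ax": -0.96}, {"ax": -0.96}, {"ax": -0.96}, {"ax": -0.96}, {"ax": -0.96}], newtons=12)

```text
invalid input
```

play_rows(steps=[{"gripper": 1, "tx": 0, "ty": 0, "tz": 0, "ax": -0.96, "ay": 0, "az": 0}, {"gripper": 1, "tx": 0, "ty": 0, "tz": 0, "ax": -0.96, "ay": 0, "az": 0}], newtons=12)

```text
t: 1.62
eef_pos: [0.2376, -0.6318, 0.4047]
ee_rot: [1.913, 1.571, -2.234]
force: [-0.2, -0.4, 0.5]
width: 0.0877
```

play_rows(steps=[{"gripper": 1, "tx": 0, "ty": 0, "tz": 0, "ax": -0.96, "ay": 0, "az": 0}, {"gripper": 1, "tx": 0, "ty": 0, "tz": 0, "ax": -0.96, "ay": 0, "az": 0}, {"gripper": 1, "tx": 0, "ty": 0, "tz": 0, "ax": -0.96, "ay": 0, "az": 0}, {"gripper": 1, "tx": 0, "ty": 0, "tz": 0, "ax": -0.96, "ay": 0, "az": 0}, {"gripper": 1, "tx": 0, "ty": 0, "tz": 0, "ax": -0.96, "ay": 0, "az": 0}, {"gripper": 1, "tx": 0, "ty": 0, "tz": 0, "ax": -0.96, "ay": 0, "az": 0}, {"gripper": 1, "tx": 0, "ty": 0, "tz": 0, "ax": -0.96, "ay": 0, "az": 0}, {"gripper": 1, "tx": 0, "ty": 0, "tz": 0, "ax": -0.96, "ay": 0, "az": 0}, {"gripper": 1, "tx": 0, "ty": 0, "tz": 0, "ax": -0.96, "ay": 0, "az": 0}, {"gripper": 1, "tx": 0, "ty": 0, "tz": 0, "ax": -0.96, "ay": 0, "az": 0}, {"gripper": 1, "tx": 0, "ty": 0, "tz": 0, "ax": -0.96, "ay": 0, "az": 0}, {"gripper": 1, "tx": 0, "ty": 0, "tz": 0, "ax": -0.96, "ay": 0, "az": 0}])

```text
t: 2.62
eef_pos: [0.2376, -0.6318, 0.4047]
ee_rot: [1.929, 1.571, -1.011]
force: [0.9, 0.0, -0.3]
width: 0.0875
```

```bash
cat >> h.py <<'E'
def rel(p):
    """tool-axis units from measured TCP to world p"""
    P,M=wrist_pose();return M.T@(np.array(p)-P)/.025
def show():
    s=telemetry.get_state();P,M=wrist_pose(s);z=M[:,2]
    print("t",round(s["t"],2),"pos",np.round(P,4),"tip pt",np.round(P+M[:,0]*.159,4),"jaw",round(np.arctan2(z[1],z[0])%(2*np.pi),4),"xdir",np.round(M[:,0],4),"F",np.round(s["force"],1),"w",round(s["width"],4),"q",np.round(s["q"],2))
E
python3 -c "
from h import *
show();print(rel([.49,.14,.36]))"
```

```text
t 2.62 pos [ 0.2376 -0.6318  0.4047] tip pt [ 0.2376 -0.6318  0.2457] jaw 3.3431 xdir [ 0. -0. -1.] F [ 0.9  0.  -0.3] w 0.0875 q [-0.92  0.36  0.01  0.   -1.22  1.12]
[  1.78656766 -28.22616591 -16.06734435]
```

play_rows(steps=[{"gripper": 1, "tx": 0.05, "ty": -0.8, "tz": -0.45, "ax": 0, "ay": 0, "az": 0}, {"gripper": 1, "tx": 0.05, "ty": -0.8, "tz": -0.45, "ax": 0, "ay": 0, "az": 0}, {"gripper": 1, "tx": 0.05, "ty": -0.8, "tz": -0.45, "ax": 0, "ay": 0, "az": 0}, {"gripper": 1, "tx": 0.05, "ty": -0.8, "tz": -0.45, "ax": 0, "ay": 0, "az": 0}, {"gripper": 1, "tx": 0.05, "ty": -0.8, "tz": -0.45, "ax": 0, "ay": 0, "az": 0}, {"gripper": 1, "tx": 0.05, "ty": -0.8, "tz": -0.45, "ax": 0, "ay": 0, "az": 0}, {"gripper": 1, "tx": 0.05, "ty": -0.8, "tz": -0.45, "ax": 0, "ay": 0, "az": 0}, {"gripper": 1, "tx": 0.05, "ty": -0.8, "tz": -0.45, "ax": 0, "ay": 0, "az": 0}, {"gripper": 1, "tx": 0.05, "ty": -0.8, "tz": -0.45, "ax": 0, "ay": 0, "az": 0}, {"gripper": 1, "tx": 0.05, "ty": -0.8, "tz": -0.45, "ax": 0, "ay": 0, "az": 0}, {"gripper": 1, "tx": 0.05, "ty": -0.8, "tz": -0.45, "ax": 0, "ay": 0, "az": 0}, {"gripper": 1, "tx": 0.05, "ty": -0.8, "tz": -0.45, "ax": 0, "ay": 0, "az": 0}, {"gripper": 1, "tx": 0.05, "ty": -0.8, "tz": -0.45, "ax": 0, "ay": 0, "az": 0}, {"gripper": 1, "tx": 0.05, "ty": -0.8, "tz": -0.45, "ax": 0, "ay": 0, "az": 0}, {"gripper": 1, "tx": 0.05, "ty": -0.8, "tz": -0.45, "ax": 0, "ay": 0, "az": 0}, {"gripper": 1, "tx": 0.05, "ty": -0.8, "tz": -0.45, "ax": 0, "ay": 0, "az": 0}, {"gripper": 1, "tx": 0.05, "ty": -0.8, "tz": -0.45, "ax": 0, "ay": 0, "az": 0}, {"gripper": 1, "tx": 0.05, "ty": -0.8, "tz": -0.45, "ax": 0, "ay": 0, "az": 0}])

```text
t: 4.12
eef_pos: [0.3661, -0.2381, 0.3824]
ee_rot: [2.789, 1.57, -0.156]
force: [0.3, -0.6, -0.7]
width: 0.0875
```

play_rows(steps=[{"gripper": 1, "tx": 0.05, "ty": -0.8, "tz": -0.45, "ax": 0, "ay": 0, "az": 0}, {"gripper": 1, "tx": 0.05, "ty": -0.8, "tz": -0.45, "ax": 0, "ay": 0, "az": 0}, {"gripper": 1, "tx": 0.05, "ty": -0.8, "tz": -0.45, "ax": 0, "ay": 0, "az": 0}, {"gripper": 1, "tx": 0.05, "ty": -0.8, "tz": -0.45, "ax": 0, "ay": 0, "az": 0}, {"gripper": 1, "tx": 0.05, "ty": -0.8, "tz": -0.45, "ax": 0, "ay": 0, "az": 0}, {"gripper": 1, "tx": 0.05, "ty": -0.8, "tz": -0.45, "ax": 0, "ay": 0, "az": 0}, {"gripper": 1, "tx": 0.05, "ty": -0.8, "tz": -0.45, "ax": 0, "ay": 0, "az": 0}, {"gripper": 1, "tx": 0.05, "ty": -0.8, "tz": -0.45, "ax": 0, "ay": 0, "az": 0}, {"gripper": 1, "tx": 0.05, "ty": -0.8, "tz": -0.45, "ax": 0, "ay": 0, "az": 0}, {"gripper": 1, "tx": 0.05, "ty": -0.8, "tz": -0.45, "ax": 0, "ay": 0, "az": 0}, {"gripper": 1, "tx": 0.05, "ty": -0.8, "tz": -0.45, "ax": 0, "ay": 0, "az": 0}, {"gripper": 1, "tx": 0.05, "ty": -0.8, "tz": -0.45, "ax": 0, "ay": 0, "az": 0}, {"gripper": 1, "tx": 0.05, "ty": -0.8, "tz": -0.45, "ax": 0, "ay": 0, "az": 0}, {"gripper": 1, "tx": 0.05, "ty": -0.8, "tz": -0.45, "ax": 0, "ay": 0, "az": 0}, {"gripper": 1, "tx": 0.05, "ty": -0.8, "tz": -0.45, "ax": 0, "ay": 0, "az": 0}, {"gripper": 1, "tx": 0.05, "ty": -0.8, "tz": -0.45, "ax": 0, "ay": 0, "az": 0}, {"gripper": 1, "tx": 0, "ty": 0, "tz": 0, "ax": 0, "ay": 0, "az": 0}])

```text
t: 5.53
eef_pos: [0.4813, 0.1127, 0.3621]
ee_rot: [-3.029, 1.57, 0.311]
force: [1.1, -0.6, -0.5]
width: 0.0874
```

```bash
python3 - <<'E'
from h import *
s=telemetry.get_state();im=optics.grab_frame("wrist");show()
cv2.imwrite("pics/w1.png",im[:,:,::-1])
F=np.array([.194,-.981])
ax=np.array([.497,.2015]);
for nm,p in(("axle.117",[*ax,.117]),("park",[*(ax+.058*F),.136]),("dish5top",[.538,-.0044,.089]),("deliv",[.554,-.0853,.014])):
    print(nm,wproj(p,s))
E
```

```text
t 5.58 pos [0.4806 0.1114 0.362 ] tip pt [0.4806 0.1114 0.203 ] jaw 3.34 xdir [-0.e+00 -1.e-04 -1.e+00] F [0.4 0.4 0.1] w 0.0874 q [ 0.63  0.09 -0.44  0.   -1.04 -0.43]
axle.117 [274.81403498 354.92861669]
park [267.04547985 297.02504542]
dish5top [271.36277721  54.82012287]
deliv [283.3216131  -16.63412425]
```

View pics/w1.png

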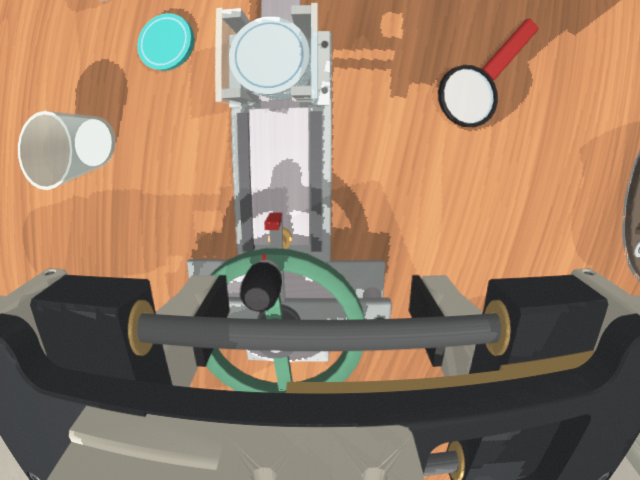

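```bash
python3 - <<'E'
from h import *
from scipy.optimize import least_squares
s=dict(t=0);import sys
im=cv2.imread("pics/w1.png");hsv=cv2.cvtColor(im,cv2.COLOR_BGR2HSV)
st=telemetry.get_state()
print("handle top",watz((258,294),.136,st))
g=((hsv[...,0]>60)&(hsv[...,0]<90)&(hsv[...,1]>60)).astype(np.uint8);g[:240]=0;g[400:]=0;g[:,:195]=0;g[:,370:]=0
ys,xs=np.nonzero(g)
P=np.array([watz((x,y),.092,st)[:2] for x,y in zip(xs,ys)])
# outermost per angle
def fit(P,r0=.07):
    f=lambda v:np.hypot(P[:,0]-v[0],P[:,1]-v[1])-v[2]
    r=least_squares(f,[*P.mean(0),r0],loss="soft_l1",f_scale=.0005);return r.x
c=np.array([.497,.2015])
for it in range(4):
    a=np.arctan2(*(P-c).T[::-1]);d=np.hypot(*(P-c).T);b=((a+np.pi)/(2*np.pi)*72).astype(int)
    O=np.array([P[b==k][np.argmax(d[b==k])] for k in range(72) if (b==k).any() and d[b==k].max()>.06]);v=fit(O);c=v[:2]
print("wheel",v,len(O))
w=((hsv[...,1]<60)&(hsv[...,2]>150)).astype(np.uint8)
v=cv2.resize(im[225:345,190:330],None,fx=5,fy=5,interpolation=cv2.INTER_CUBIC);cv2.imwrite("pics/w1c.png",v)
E
```

```text
handle top [0.51314476 0.1422714  0.136     ]Traceback (most recent call last):
  File "<stdin>", line 9, in <module>
  File "h.py", line 19, in watz
    c=optics.calibration("wrist");P,M=wrist_pose(s);W=np.eye(4);W[:3,:3]=M;W[:3,3]=P
ValueError: time passes only in moves, steps and waits
```

```bash
python3 - <<'E'
t=open('h.py').read().replace('optics.calibration(','_cal(')
t=t.replace('def ray(','_C={}\ndef _cal(n):\n    if n not in _C:_C[n]=optics.calibration(n)\n    return _C[n]\ndef ray(',1)
open('h.py','w').write(t)
E
python3 - <<'E'
from h import *
from scipy.optimize import least_squares
im=cv2.imread("pics/w1.png");hsv=cv2.cvtColor(im,cv2.COLOR_BGR2HSV)
st=telemetry.get_state()
v=cv2.resize(im[225:345,190:330],None,fx=5,fy=5,interpolation=cv2.INTER_CUBIC);cv2.imwrite("pics/w1c.png",v)
g=((hsv[...,0]>60)&(hsv[...,0]<90)&(hsv[...,1]>60)).astype(np.uint8);g[:240]=0;g[400:]=0;g[:,:195]=0;g[:,370:]=0
ys,xs=np.nonzero(g)
P=np.array([watz((x,y),.092,st)[:2] for x,y in zip(xs,ys)])
def fit(P,r0=.07):
    f=lambda v:np.hypot(P[:,0]-v[0],P[:,1]-v[1])-v[2]
    r=least_squares(f,[*P.mean(0),r0],loss="soft_l1",f_scale=.0005);return r.x
c=np.array([.497,.2015])
for it in range(4):
    a=np.arctan2(*(P-c).T[::-1]);d=np.hypot(*(P-c).T);b=((a+np.pi)/(2*np.pi)*72).astype(int)
    O=np.array([P[b==k][np.argmax(d[b==k])] for k in range(72) if (b==k).any() and d[b==k].max()>.06]);v=fit(O);c=v[:2]
print("wheel",v,len(O))
E
```

```text
wheel [0.49817162 0.19703898 0.07091954] 49
```

View pics/w1c.png

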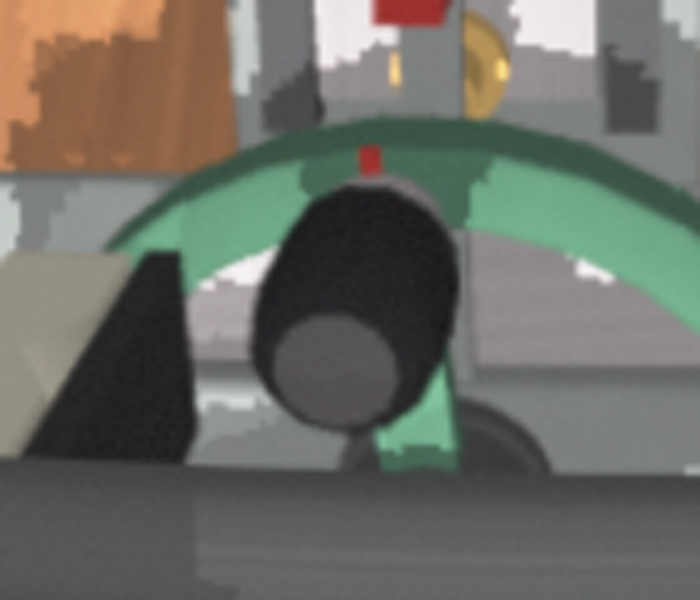

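```bash
python3 - <<'E'
from h import *
st=telemetry.get_state();p=watz((257.4,299),.136,st);print(p);show()
print(rel([.5135,.146,.279]))
E
```

```text
[0.51304889 0.14583684 0.136     ]
t 5.58 pos [0.4806 0.1114 0.362 ] tip pt [0.4806 0.1114 0.203 ] jaw 3.34 xdir [-0.e+00 -1.e-04 -1.e+00] F [0.4 0.4 0.1] w 0.0874 q [ 0.63  0.09 -0.44  0.   -1.04 -0.43]
[ 3.31809111 -1.09668966 -1.56358294]
```

play_rows(steps=[{"gripper": 1, "tx": 0, "ty": -0.37, "tz": -0.52, "ax": 0, "ay": 0, "az": 0}, {"gripper": 1, "tx": 0, "ty": -0.37, "tz": -0.52, "ax": 0, "ay": 0, "az": 0}, {"gripper": 1, "tx": 0, "ty": -0.36, "tz": -0.52, "ax": 0, "ay": 0, "az": 0}, {"gripper": 1, "tx": 0.4, "ty": 0, "tz": 0, "ax": 0, "ay": 0, "az": 0}, {"gripper": 1, "tx": 0.5, "ty": 0, "tz": 0, "ax": 0, "ay": 0, "az": 0}, {"gripper": 1, "tx": 0.5, "ty": 0, "tz": 0, "ax": 0, "ay": 0, "az": 0}, {"gripper": 1, "tx": 0.4, "ty": 0, "tz": 0, "ax": 0, "ay": 0, "az": 0}, {"gripper": 1, "tx": 0, "ty": 0, "tz": 0, "ax": 0, "ay": 0, "az": 0}, {"gripper": 1, "tx": 0, "ty": 0, "tz": 0, "ax": 0, "ay": 0, "az": 0}])

```text
t: 6.33
eef_pos: [0.5127, 0.1439, 0.3169]
ee_rot: [0.551, 1.57, -2.395]
force: [0.5, -0.6, -0.1]
width: 0.0876
```

```bash
python3 - <<'E'
from h import *
s=telemetry.get_state();im=optics.grab_frame("wrist");show();print(rel([.5135,.146,.279]))
cv2.imwrite("pics/w2.png",im[:,:,::-1])
print(wproj([.5135,.146,.136],s),wproj([.5135,.146,.117],s))
E
```

```text
t 6.38 pos [0.513  0.1441 0.3175] tip pt [0.513  0.1441 0.1585] jaw 3.338 xdir [ 3.e-04 -1.e-04 -1.e+00] F [-0.6 -0.7  0.2] w 0.0879 q [ 0.64  0.2  -0.42  0.   -0.95 -0.45]
[ 1.5417163  -0.07015468 -0.03431492]
[316.45791217 295.76662498] [316.66904727 279.70261621]
```

View pics/w2.png

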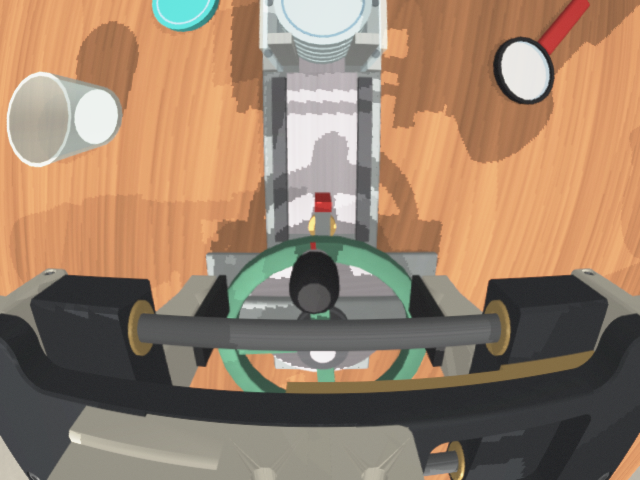

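The handle is centred between the fingers, its top at (314,292) and the hub at (322,355). Going down and closing.

play_rows(steps=[{"gripper": 1, "tx": 0.3, "ty": 0, "tz": -0.05, "ax": 0, "ay": 0, "az": 0}, {"gripper": 1, "tx": 0.4, "ty": 0, "tz": 0, "ax": 0, "ay": 0, "az": 0}, {"gripper": 1, "tx": 0.4, "ty": 0, "tz": 0, "ax": 0, "ay": 0, "az": 0}, {"gripper": 1, "tx": 0.3, "ty": 0, "tz": 0, "ax": 0, "ay": 0, "az": 0}, {"gripper": 1, "tx": 0.1, "ty": 0, "tz": 0, "ax": 0, "ay": 0, "az": 0}, {"gripper": 0.6, "tx": 0, "ty": 0, "tz": 0, "ax": 0, "ay": 0, "az": 0}, {"gripper": 0.4, "tx": 0, "ty": 0, "tz": 0, "ax": 0, "ay": 0, "az": 0}, {"gripper": 0.2, "tx": 0, "ty": 0, "tz": 0, "ax": 0, "ay": 0, "az": 0}, {"gripper": 0.2, "tx": 0, "ty": 0, "tz": 0, "ax": 0, "ay": 0, "az": 0}, {"gripper": 0.2, "tx": 0, "ty": 0, "tz": 0, "ax": 0, "ay": 0, "az": 0}, {"gripper": 0.2, "tx": 0, "ty": 0, "tz": 0, "ax": 0, "ay": 0, "az": 0}, {"gripper": 0.2, "tx": 0, "ty": 0, "tz": 0, "ax": 0, "ay": 0, "az": 0}], newtons=12)

```text
t: 7.38
eef_pos: [0.5142, 0.1446, 0.2799]
ee_rot: [-2.697, 1.57, 0.641]
force: [-0.2, -0.7, -0.1]
width: 0.046
```

```bash
python3 - <<'E'
from h import *
show()
E
```

```text
t 7.38 pos [0.5142 0.1446 0.2799] tip pt [0.5142 0.1447 0.1209] jaw 3.3381 xdir [ 3.e-04  2.e-04 -1.e+00] F [-0.2 -0.7 -0.1] w 0.046 q [ 0.64  0.25 -0.46  0.   -0.86 -0.45]
```

play_rows(steps=[{"gripper": 0.2, "tx": 0, "ty": 0, "tz": 0, "ax": 0, "ay": 0, "az": 0}, {"gripper": 0.2, "tx": 0, "ty": 0, "tz": 0, "ax": 0, "ay": 0, "az": 0}, {"gripper": 0.2, "tx": 0, "ty": 0, "tz": 0, "ax": 0, "ay": 0, "az": 0}, {"gripper": 0.2, "tx": 0, "ty": 0, "tz": 0, "ax": 0, "ay": 0, "az": 0}, {"gripper": 0.2, "tx": 0, "ty": 0, "tz": 0, "ax": 0, "ay": 0, "az": 0}, {"gripper": 0.2, "tx": 0, "ty": 0, "tz": 0, "ax": 0, "ay": 0, "az": 0}])

```text
t: 7.88
eef_pos: [0.5142, 0.1446, 0.2797]
ee_rot: [-3.065, 1.571, 0.273]
force: [0.3, 0.6, -0.1]
width: 0.0261
```

```bash
python3 - <<'E'
from h import *
show()
E
```

```text
t 7.88 pos [0.5142 0.1446 0.2797] tip pt [0.5142 0.1447 0.1207] jaw 3.3381 xdir [ 1.e-04  0.e+00 -1.e+00] F [ 0.3  0.6 -0.1] w 0.0261 q [ 0.64  0.25 -0.46  0.   -0.86 -0.45]
```

```bash
python3 - <<'E'
import numpy as np
a=np.linspace(.10,2*np.pi,37)
y=np.round(2.32*np.cos(a),2);z=np.round(-2.32*np.sin(a),2)
for i in range(36):print(i,round(a[i+1],2),round(y[i+1]-y[i],2),round(z[i+1]-z[i],2))
E
```

```text
0 0.27 -0.08 -0.39
1 0.44 -0.13 -0.38
2 0.62 -0.21 -0.34
3 0.79 -0.25 -0.3
4 0.96 -0.31 -0.26
5 1.13 -0.34 -0.2
6 1.3 -0.37 -0.14
7 1.47 -0.4 -0.07
8 1.65 -0.39 0.0
9 1.82 -0.4 0.06
10 1.99 -0.37 0.13
11 2.16 -0.35 0.19
12 2.33 -0.31 0.25
13 2.5 -0.26 0.3
14 2.68 -0.21 0.34
15 2.85 -0.15 0.37
16 3.02 -0.08 0.39
17 3.19 -0.02 0.4
18 3.36 0.06 0.39
19 3.54 0.12 0.38
20 3.71 0.18 0.35
21 3.88 0.24 0.32
22 4.05 0.29 0.27
23 4.22 0.34 0.22
24 4.39 0.36 0.15
25 4.57 0.39 0.1
26 4.74 0.4 0.02
27 4.91 0.39 -0.04
28 5.08 0.39 -0.12
29 5.25 0.35 -0.17
30 5.42 0.33 -0.23
31 5.6 0.27 -0.29
32 5.77 0.23 -0.33
33 5.94 0.16 -0.36
34 6.11 0.11 -0.38
35 6.28 0.03 -0.4
```

play_rows(steps=[{"gripper": 0.2, "tx": 0, "ty": -0.08, "tz": -0.39, "ax": 0, "ay": 0, "az": 0}, {"gripper": 0.2, "tx": 0, "ty": -0.13, "tz": -0.38, "ax": 0, "ay": 0, "az": 0}, {"gripper": 0.2, "tx": 0, "ty": -0.21, "tz": -0.34, "ax": 0, "ay": 0, "az": 0}, {"gripper": 0.2, "tx": 0, "ty": -0.25, "tz": -0.3, "ax": 0, "ay": 0, "az": 0}, {"gripper": 0.2, "tx": 0, "ty": -0.31, "tz": -0.26, "ax": 0, "ay": 0, "az": 0}, {"gripper": 0.2, "tx": 0, "ty": 0, "tz": 0, "ax": 0, "ay": 0, "az": 0}, {"gripper": 0.2, "tx": 0, "ty": 0, "tz": 0, "ax": 0, "ay": 0, "az": 0}])

```text
t: 8.47
eef_pos: [0.5517, 0.178, 0.2798]
ee_rot: [-2.96, 1.568, 0.379]
force: [7.4, -2.0, -2.8]
width: 0.0261
```

```bash
python3 - <<'E'
from h import *
show()
s=telemetry.get_state();im=optics.grab_frame("wrist");cv2.imwrite("pics/w3.png",im[:,:,::-1])
P,M=wrist_pose(s);p=P+M[:,0]*.159;c=np.array([.4972,.2003]);d=p[:2]-c;print(np.hypot(*d),(np.arctan2(d[1],d[0])+np.pi/2-.1965)); print("F tool",M.T@s["force"])
E
```

```text
t 8.47 pos [0.5517 0.178  0.2798] tip pt [0.5521 0.1781 0.1208] jaw 3.3389 xdir [ 0.0026  0.001  -1.    ] F [ 7.4 -2.  -2.8] w 0.0261 q [ 0.65  0.31 -0.37  0.   -0.89 -0.45]
0.059244653008612175 0.9908855580335588
F tool [ 2.79524465  3.43447906 -6.83582386]
```

View pics/w3.png

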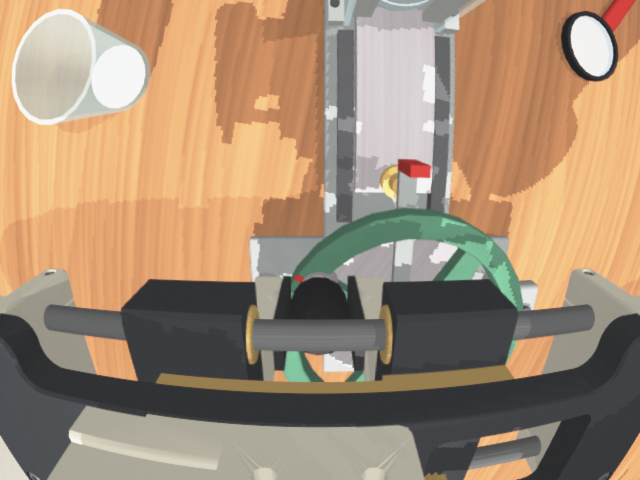

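```bash
cat > circ.py <<'E'
import numpy as np
zt=np.array([-.9807,-.1952]);yt=np.array([.1952,-.9807])
def plan(cmd,c,a,r=.058):
    u=lambda p:np.array([p@yt,p@zt])/.025
    pts=[u(np.array(cmd))]+[np.array([u(np.array(c))[0]+r/.025*np.cos(t),u(np.array(c))[1]-r/.025*np.sin(t)]) for t in a]
    cur=np.array(pts[0]);out=[]
    for t,p in zip(a,pts[1:]):
        d=np.round(p-cur,2);cur=cur+d;out.append(d);print(round(t,2),d[0],d[1])
    e=cur*.025;print("cmd end",np.round(e[0]*yt+e[1]*zt,5))
E
python3 -c "
from circ import *
plan((.5503,.1769),(.4986,.2006),np.linspace(.98+.17,3.02,12))"
```

```text
1.15 -0.39 -0.27
1.32 -0.37 -0.13
1.49 -0.39 -0.07
1.66 -0.39 0.0
1.83 -0.39 0.07
2.0 -0.37 0.13
2.17 -0.34 0.2
2.34 -0.31 0.25
2.51 -0.26 0.29
2.68 -0.2 0.34
2.85 -0.15 0.37
3.02 -0.08 0.38
cmd end [0.49422 0.25851]
```

play_rows(steps=[{"gripper": 0.2, "tx": 0, "ty": -0.39, "tz": -0.27, "ax": 0, "ay": 0, "az": 0}, {"gripper": 0.2, "tx": 0, "ty": -0.37, "tz": -0.13, "ax": 0, "ay": 0, "az": 0}, {"gripper": 0.2, "tx": 0, "ty": -0.39, "tz": -0.07, "ax": 0, "ay": 0, "az": 0}, {"gripper": 0.2, "tx": 0, "ty": -0.39, "tz": 0, "ax": 0, "ay": 0, "az": 0}, {"gripper": 0.2, "tx": 0, "ty": -0.39, "tz": 0.07, "ax": 0, "ay": 0, "az": 0}, {"gripper": 0.2, "tx": 0, "ty": -0.37, "tz": 0.13, "ax": 0, "ay": 0, "az": 0}, {"gripper": 0.2, "tx": 0, "ty": 0, "tz": 0, "ax": 0, "ay": 0, "az": 0}])

```text
t: 9.1
eef_pos: [0.5445, 0.2365, 0.2797]
ee_rot: [-1.509, 1.57, 1.831]
force: [-0.5, 0.9, 1.4]
width: 0.0261
```

```bash
cat > st.py <<'E'
from h import *
def st(c):
    s=telemetry.get_state();P,M=wrist_pose(s);p=P+M[:,0]*.159;d=p[:2]-np.array(c);a=np.arctan2(d[1],d[0])+np.pi/2-.1965
    n=d/np.hypot(*d);F=s["force"][:2];print("P",np.round(P,4),"r",np.round(np.hypot(*d),4),"alpha",round(a%(2*np.pi),3),"Frad",round(F@n,1),"Ftan",round(F@np.array([-n[1],n[0]]),1),"Fz",round(s["force"][2],1),"w",s["width"],"xdir",M[:,0].round(4))
E
python3 -c "
from st import *
st((.4986,.2006))"
```

```text
P [0.5445 0.2365 0.2797] r 0.0583 alpha 2.04 Frad 0.1 Ftan 1.0 Fz 1.4 w 0.02614979737125156 xdir [-2.e-04  9.e-04 -1.e+00]
```

Forces are near zero, so the centre is good. Continuing to half a turn.

play_rows(steps=[{"gripper": 0.2, "tx": 0, "ty": -0.34, "tz": 0.2, "ax": 0, "ay": 0, "az": 0}, {"gripper": 0.2, "tx": 0, "ty": -0.31, "tz": 0.25, "ax": 0, "ay": 0, "az": 0}, {"gripper": 0.2, "tx": 0, "ty": -0.26, "tz": 0.29, "ax": 0, "ay": 0, "az": 0}, {"gripper": 0.2, "tx": 0, "ty": -0.2, "tz": 0.34, "ax": 0, "ay": 0, "az": 0}, {"gripper": 0.2, "tx": 0, "ty": -0.15, "tz": 0.37, "ax": 0, "ay": 0, "az": 0}, {"gripper": 0.2, "tx": 0, "ty": -0.08, "tz": 0.38, "ax": 0, "ay": 0, "az": 0}, {"gripper": 0.2, "tx": 0, "ty": 0, "tz": 0, "ax": 0, "ay": 0, "az": 0}])

```text
t: 9.68
eef_pos: [0.4921, 0.2584, 0.2798]
ee_rot: [-0.684, 1.57, 2.654]
force: [-0.7, 0.1, 0.9]
width: 0.0262
```

```bash
python3 -c "
from st import *
st((.4986,.2006))
im=optics.grab_frame('scene');cv2.imwrite('pics/s4.png',cv2.resize(im[150:420,160:460],None,fx=2,fy=2)[:,:,::-1])
from circ import *
plan((.49422,.25851),(.4986,.2006),np.linspace(3.02+.17,6.28,19))"
```

```text
P [0.4921 0.2584 0.2798] r 0.0582 alpha 3.059 Frad 0.2 Ftan 0.7 Fz 0.9 w 0.026176698332245625 xdir [-1.e-03  5.e-04 -1.e+00]
3.19 -0.01 0.39
3.36 0.05 0.4
3.53 0.12 0.38
3.7 0.18 0.35
3.88 0.24 0.32
4.05 0.3 0.27
4.22 0.33 0.21
4.39 0.36 0.16
4.56 0.39 0.09
4.74 0.4 0.03
4.91 0.39 -0.04
5.08 0.39 -0.11
5.25 0.35 -0.18
5.42 0.33 -0.23
5.59 0.28 -0.28
5.76 0.22 -0.33
5.94 0.17 -0.36
6.11 0.1 -0.39
6.28 0.04 -0.39
cmd end [0.50964 0.14355]
```

View pics/s4.png

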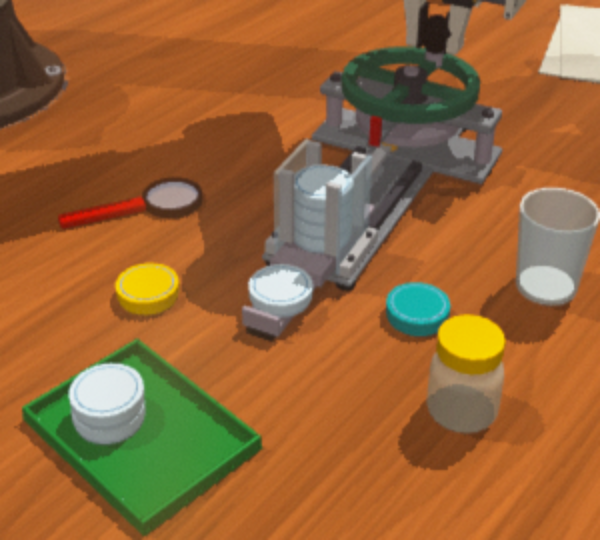

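The crop shows the pusher out, one dish on the shelf at crop (280,290), and four left in the magazine. Now the second half of the turn.

play_rows(steps=[{"gripper": 0.2, "tx": 0, "ty": -0.01, "tz": 0.39, "ax": 0, "ay": 0, "az": 0}, {"gripper": 0.2, "tx": 0, "ty": 0.05, "tz": 0.4, "ax": 0, "ay": 0, "az": 0}, {"gripper": 0.2, "tx": 0, "ty": 0.12, "tz": 0.38, "ax": 0, "ay": 0, "az": 0}, {"gripper": 0.2, "tx": 0, "ty": 0.18, "tz": 0.35, "ax": 0, "ay": 0, "az": 0}, {"gripper": 0.2, "tx": 0, "ty": 0.24, "tz": 0.32, "ax": 0, "ay": 0, "az": 0}, {"gripper": 0.2, "tx": 0, "ty": 0.3, "tz": 0.27, "ax": 0, "ay": 0, "az": 0}, {"gripper": 0.2, "tx": 0, "ty": 0.33, "tz": 0.21, "ax": 0, "ay": 0, "az": 0}, {"gripper": 0.2, "tx": 0, "ty": 0.36, "tz": 0.16, "ax": 0, "ay": 0, "az": 0}, {"gripper": 0.2, "tx": 0, "ty": 0.39, "tz": 0.09, "ax": 0, "ay": 0, "az": 0}, {"gripper": 0.2, "tx": 0, "ty": 0.4, "tz": 0.03, "ax": 0, "ay": 0, "az": 0}, {"gripper": 0.2, "tx": 0, "ty": 0, "tz": 0, "ax": 0, "ay": 0, "az": 0}])

```text
t: 10.65
eef_pos: [0.4424, 0.1863, 0.2798]
ee_rot: [-2.839, 1.57, 0.498]
force: [5.3, 1.2, -1.1]
width: 0.0258
```

```bash
python3 -c "
from st import *
st((.4986,.2006))"
```

```text
P [0.4424 0.1863 0.2798] r 0.0578 alpha 4.764 Frad -5.4 Ftan 0.2 Fz -1.1 w 0.025765319297190843 xdir [ 6.e-04  4.e-04 -1.e+00]
```

play_rows(steps=[{"gripper": 0.2, "tx": 0, "ty": 0.39, "tz": -0.05, "ax": 0, "ay": 0, "az": 0}, {"gripper": 0.2, "tx": 0, "ty": 0.39, "tz": -0.12, "ax": 0, "ay": 0, "az": 0}, {"gripper": 0.2, "tx": 0, "ty": 0.35, "tz": -0.18, "ax": 0, "ay": 0, "az": 0}, {"gripper": 0.2, "tx": 0, "ty": 0.33, "tz": -0.23, "ax": 0, "ay": 0, "az": 0}, {"gripper": 0.2, "tx": 0, "ty": 0.28, "tz": -0.28, "ax": 0, "ay": 0, "az": 0}, {"gripper": 0.2, "tx": 0, "ty": 0.22, "tz": -0.33, "ax": 0, "ay": 0, "az": 0}, {"gripper": 0.2, "tx": 0, "ty": 0.17, "tz": -0.36, "ax": 0, "ay": 0, "az": 0}, {"gripper": 0.2, "tx": 0, "ty": 0.1, "tz": -0.38, "ax": 0, "ay": 0, "az": 0}, {"gripper": 0.2, "tx": 0, "ty": 0.04, "tz": -0.38, "ax": 0, "ay": 0, "az": 0}, {"gripper": 0.2, "tx": 0, "ty": 0, "tz": 0, "ax": 0, "ay": 0, "az": 0}, {"gripper": 0.2, "tx": 0, "ty": 0, "tz": 0, "ax": 0, "ay": 0, "az": 0}])

```text
t: 11.57
eef_pos: [0.5112, 0.1439, 0.2798]
ee_rot: [-2.527, 1.57, 0.811]
force: [-0.8, 6.8, 4.8]
width: 0.0261
```

```bash
python3 -c "
from st import *
st((.4986,.2006))
s=telemetry.get_state()
im=optics.grab_frame('scene');cv2.imwrite('pics/s5.png',cv2.resize(im[150:420,160:460],None,fx=2,fy=2)[:,:,::-1])
im=optics.grab_frame('wrist');cv2.imwrite('pics/w5.png',im[:,:,::-1])
"
```

```text
P [0.5112 0.1439 0.2798] r 0.058 alpha 0.024 Frad -6.8 Ftan 0.8 Fz 4.8 w 0.02612691769185129 xdir [ 6.e-04  6.e-04 -1.e+00]
```

View pics/s5.png

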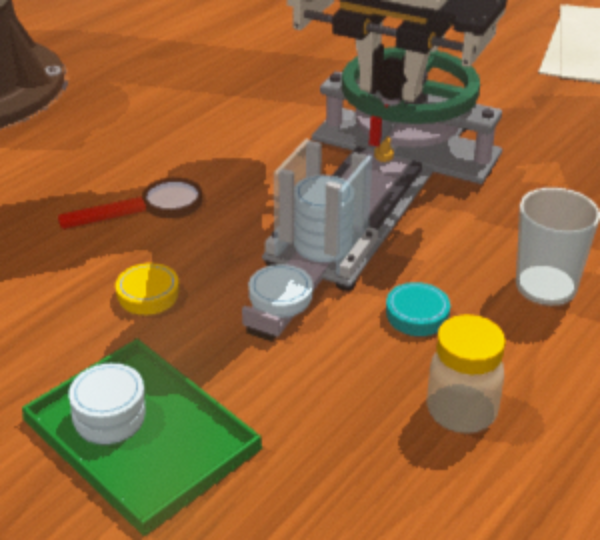

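View pics/w5.png

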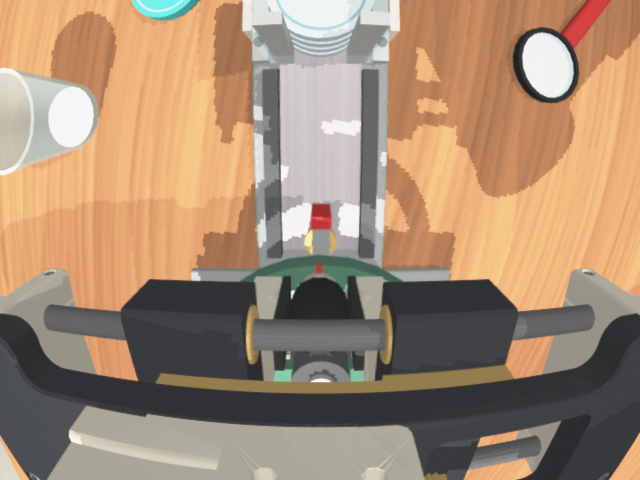

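The rim's red mark (320,268) is in line with the pointer (321,215). The stack has dropped by one and the fed dish lies on the shelf. Releasing the handle and rising.

play_rows(steps=[{"gripper": 0.2, "tx": 0, "ty": -0.06, "tz": 0, "ax": 0, "ay": 0, "az": 0}, {"gripper": 0.2, "tx": 0, "ty": 0, "tz": 0, "ax": 0, "ay": 0, "az": 0}, {"gripper": 0.2, "tx": 0, "ty": 0, "tz": 0, "ax": 0, "ay": 0, "az": 0}, {"gripper": 0.35, "tx": 0, "ty": 0, "tz": 0, "ax": 0, "ay": 0, "az": 0}, {"gripper": 0.6, "tx": 0, "ty": 0, "tz": 0, "ax": 0, "ay": 0, "az": 0}, {"gripper": 1, "tx": 0, "ty": 0, "tz": 0, "ax": 0, "ay": 0, "az": 0}, {"gripper": 1, "tx": 0, "ty": 0, "tz": 0, "ax": 0, "ay": 0, "az": 0}, {"gripper": 1, "tx": 0, "ty": 0, "tz": 0, "ax": 0, "ay": 0, "az": 0}, {"gripper": 1, "tx": 0, "ty": 0, "tz": 0, "ax": 0, "ay": 0, "az": 0}, {"gripper": 1, "tx": -0.2, "ty": 0, "tz": 0, "ax": 0, "ay": 0, "az": 0}, {"gripper": 1, "tx": -0.4, "ty": 0, "tz": 0, "ax": 0, "ay": 0, "az": 0}, {"gripper": 1, "tx": -0.6, "ty": 0, "tz": 0, "ax": 0, "ay": 0, "az": 0}, {"gripper": 1, "tx": -0.6, "ty": 0, "tz": 0, "ax": 0, "ay": 0, "az": 0}, {"gripper": 1, "tx": -0.6, "ty": 0, "tz": 0, "ax": 0, "ay": 0, "az": 0}, {"gripper": 1, "tx": -0.2, "ty": 0, "tz": 0, "ax": 0, "ay": 0, "az": 0}])

```text
t: 12.92
eef_pos: [0.5101, 0.1453, 0.3479]
ee_rot: [-2.874, 1.567, 0.465]
force: [0.7, 0.4, -0.5]
width: 0.0872
```

```bash
python3 -c "
from st import *
show()
F=np.array([.1952,-.9807]);m=np.array([.498,.2006])
top=optics.grab_frame('top');cv2.imwrite('pics/t6.png',top[:,:,::-1])
print(rel([.554,-.0853,.33]))
"
```

```text
t 12.92 pos [0.5101 0.1453 0.3479] tip pt [0.5107 0.1456 0.1889] jaw 3.3386 xdir [ 0.0037  0.0019 -1.    ] F [ 0.7  0.4 -0.5] w 0.0872 q [ 0.65  0.17 -0.39  0.   -1.01 -0.45]
[0.69659025 9.39048396 0.0836871 ]
```

View pics/t6.png

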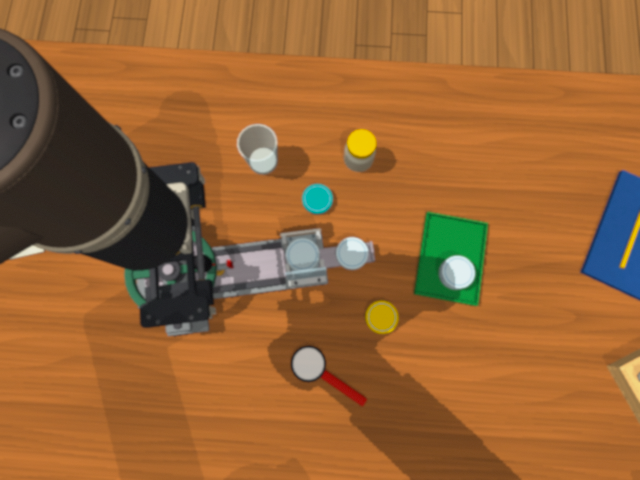

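play_rows(steps=[{"gripper": 1, "tx": 0, "ty": 0.6, "tz": 0, "ax": 0, "ay": 0, "az": 0}, {"gripper": 1, "tx": 0, "ty": 0.8, "tz": 0, "ax": 0, "ay": 0, "az": 0}, {"gripper": 1, "tx": 0, "ty": 0.8, "tz": 0, "ax": 0, "ay": 0, "az": 0}, {"gripper": 1, "tx": 0, "ty": 0.8, "tz": 0, "ax": 0, "ay": 0, "az": 0}, {"gripper": 1, "tx": 0, "ty": 0.8, "tz": 0, "ax": 0, "ay": 0, "az": 0}, {"gripper": 1, "tx": 0, "ty": 0.8, "tz": 0, "ax": 0, "ay": 0, "az": 0}, {"gripper": 1, "tx": 0, "ty": 0.8, "tz": 0, "ax": 0, "ay": 0, "az": 0}, {"gripper": 1, "tx": 0, "ty": 0.8, "tz": 0, "ax": 0, "ay": 0, "az": 0}, {"gripper": 1, "tx": 0, "ty": 0.8, "tz": 0, "ax": 0, "ay": 0, "az": 0}, {"gripper": 1, "tx": 0.1, "ty": 0.8, "tz": 0, "ax": 0, "ay": 0, "az": 0}, {"gripper": 1, "tx": 0.2, "ty": 0.8, "tz": 0.03, "ax": 0, "ay": 0, "az": 0}, {"gripper": 1, "tx": 0.2, "ty": 0.5, "tz": 0.03, "ax": 0, "ay": 0, "az": 0}, {"gripper": 1, "tx": 0.2, "ty": 0.1, "tz": 0.03, "ax": 0, "ay": 0, "az": 0}, {"gripper": 1, "tx": 0, "ty": 0, "tz": 0, "ax": 0, "ay": 0, "az": 0}, {"gripper": 1, "tx": 0, "ty": 0, "tz": 0, "ax": 0, "ay": 0, "az": 0}, {"gripper": 1, "tx": 0, "ty": 0, "tz": 0, "ax": 0, "ay": 0, "az": 0}])

```text
t: 14.3
eef_pos: [0.5522, -0.0804, 0.3272]
ee_rot: [-2.796, 1.571, 0.543]
force: [-0.1, -0.2, -0.1]
width: 0.0879
```

```bash
python3 - <<'E'
from h import *
from scipy.optimize import least_squares
show()
s=telemetry.get_state();im=optics.grab_frame("wrist");cv2.imwrite("pics/w7.png",im[:,:,::-1])
print(wproj([.554,-.0853,.029],s),wproj([.5329,-.2649,.034],s))
im=cv2.imread("pics/t6.png");hsv=cv2.cvtColor(im,cv2.COLOR_BGR2HSV)
white=((hsv[...,1]<75)&(hsv[...,2]>150)).astype(np.uint8);w2=cv2.morphologyEx(white,cv2.MORPH_OPEN,np.ones((9,9),np.uint8))
def fit(P,r0):
    f=lambda v:np.hypot(P[:,0]-v[0],P[:,1]-v[1])-v[2]
    return np.round(least_squares(f,[*P.mean(0),r0],loss="soft_l1",f_scale=.0005).x,4)
for nm,box,z in(("dish1",(332,230,378,275),.029),("pile2",(430,240,490,310),.034)):
    a,b,c,d=box;k=np.zeros_like(w2);k[b:d,a:c]=w2[b:d,a:c]
    cs,_=cv2.findContours(k,cv2.RETR_EXTERNAL,cv2.CHAIN_APPROX_NONE);c=max(cs,key=cv2.contourArea)[:,0]
    print(nm,fit(np.array([atz("top",u,z)[:2] for u in c]),.027),k.sum())
E
```

```text
t 14.3 pos [ 0.5522 -0.0804  0.3272] tip pt [ 0.5522 -0.0804  0.1682] jaw 3.3386 xdir [ 0.  0. -1.] F [-0.1 -0.2 -0.1] w 0.0879 q [ 0.21  0.23 -0.36 -0.   -0.98 -0.01]
[318.28762289 218.86740363] [394.13586798  -2.89476793]
dish1 [ 0.5558 -0.0852  0.0266] 788
pile2 [ 0.5332 -0.2663  0.027 ] 844
```

View pics/w7.png

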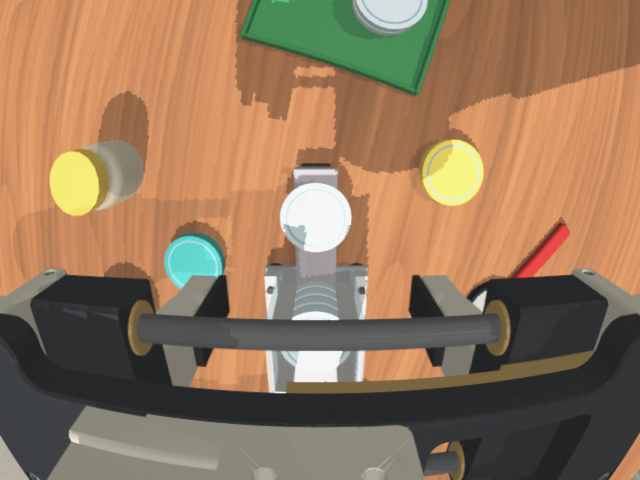

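```bash
cat >> h.py <<'E'
from scipy.optimize import least_squares
def wdish(path,box,z,s,thr=(75,150)):
    im=cv2.imread(path);hsv=cv2.cvtColor(im,cv2.COLOR_BGR2HSV)
    w=((hsv[...,1]<thr[0])&(hsv[...,2]>thr[1])).astype(np.uint8);a,b,c,d=box;k=np.zeros_like(w);k[b:d,a:c]=w[b:d,a:c]
    k=cv2.morphologyEx(k,cv2.MORPH_OPEN,cv2.getStructuringElement(cv2.MORPH_ELLIPSE,(25,25)))
    cs,_=cv2.findContours(k,cv2.RETR_EXTERNAL,cv2.CHAIN_APPROX_NONE);q=max(cs,key=cv2.contourArea)[:,0]
    P=np.array([watz(u,z,s)[:2] for u in q]);f=lambda v:np.hypot(P[:,0]-v[0],P[:,1]-v[1])-v[2]
    return np.round(least_squares(f,[*P.mean(0),.027],loss="soft_l1",f_scale=.0005).x,4),q.min(0),q.max(0)
E
python3 - <<'E'
from h import *
s=telemetry.get_state()
print(wdish("pics/w7.png",(265,170,365,262),.029,s))
print(rel([.5557,-.0857,.031+.159]))
E
```

```text
(array([ 0.5563, -0.0854,  0.0283]), array([280, 175], dtype=int32), array([351, 261], dtype=int32))
[ 5.49725628  0.23999216 -0.08908252]
```

play_rows(steps=[{"gripper": 1, "tx": 0.2, "ty": 0.12, "tz": -0.05, "ax": 0, "ay": 0, "az": 0}, {"gripper": 1, "tx": 0.5, "ty": 0.12, "tz": -0.04, "ax": 0, "ay": 0, "az": 0}, {"gripper": 1, "tx": 0.6, "ty": 0, "tz": 0, "ax": 0, "ay": 0, "az": 0}, {"gripper": 1, "tx": 0.6, "ty": 0, "tz": 0, "ax": 0, "ay": 0, "az": 0}, {"gripper": 1, "tx": 0.5, "ty": 0, "tz": 0, "ax": 0, "ay": 0, "az": 0}, {"gripper": 1, "tx": 0.2, "ty": 0, "tz": 0, "ax": 0, "ay": 0, "az": 0}, {"gripper": 1, "tx": 0, "ty": 0, "tz": 0, "ax": 0, "ay": 0, "az": 0}, {"gripper": 1, "tx": 0, "ty": 0, "tz": 0, "ax": 0, "ay": 0, "az": 0}])

```text
t: 15.02
eef_pos: [0.5558, -0.0863, 0.2624]
ee_rot: [1.245, 1.571, -1.7]
force: [0.1, -0.8, -0.3]
width: 0.088
```

```bash
python3 - <<'E'
from h import *
show()
s=telemetry.get_state();im=optics.grab_frame("wrist");cv2.imwrite("pics/w8.png",im[:,:,::-1])
print(rel([.5558,-.0856,.031+.159]))
E
```

```text
t 15.02 pos [ 0.5558 -0.0863  0.2624] tip pt [ 0.5558 -0.0863  0.1034] jaw 3.3386 xdir [-0.e+00 -2.e-04 -1.e+00] F [ 0.1 -0.8 -0.3] w 0.088 q [ 0.19  0.31 -0.42  0.   -0.84  0.  ]
[ 2.91249157 -0.02904246  0.00410914]
```

View pics/w8.png

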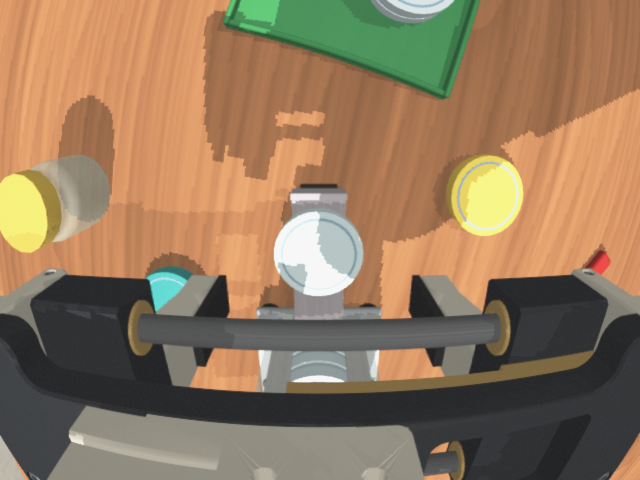

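```bash
python3 - <<'E'
from h import *
s=telemetry.get_state()
print(wdish("pics/w8.png",(260,205,375,300),.029,s))
for n,u,z in(("top",(318,199),.015),("top",(382,317),.015)):
    p=atz(n,u,z);d=p[:2]-np.array([.5558,-.0856]);print(p,"disp x",d@[.981,.195],"y",d@[-.195,.981])
E
```

```text
(array([ 0.5567, -0.086 ,  0.0279]), array([274, 208], dtype=int32), array([363, 296], dtype=int32))
[ 0.6507167  -0.02011268  0.015     ] disp x 0.10588331403508233 y 0.04573430102893606
[ 0.44961088 -0.14250918  0.015     ] disp x -0.11526881472333403 y -0.0351210319582094
```

play_rows(steps=[{"gripper": 0.9, "tx": 0.3, "ty": -0.01, "tz": -0.02, "ax": 0, "ay": 0, "az": 0}, {"gripper": 0.9, "tx": 0.4, "ty": 0, "tz": 0, "ax": 0, "ay": 0, "az": 0}, {"gripper": 0.9, "tx": 0.5, "ty": 0, "tz": 0, "ax": 0, "ay": 0, "az": 0}, {"gripper": 0.9, "tx": 0.5, "ty": 0, "tz": 0, "ax": 0, "ay": 0, "az": 0}, {"gripper": 0.9, "tx": 0.5, "ty": 0, "tz": 0, "ax": 0, "ay": 0, "az": 0}, {"gripper": 0.9, "tx": 0.4, "ty": 0, "tz": 0, "ax": 0, "ay": 0, "az": 0}, {"gripper": 0.9, "tx": 0.3, "ty": 0, "tz": 0, "ax": 0, "ay": 0, "az": 0}, {"gripper": 0.9, "tx": 0, "ty": 0, "tz": 0, "ax": 0, "ay": 0, "az": 0}, {"gripper": 0.9, "tx": 0, "ty": 0, "tz": 0, "ax": 0, "ay": 0, "az": 0}])

```text
t: 15.82
eef_pos: [0.556, -0.0862, 0.1893]
ee_rot: [0.072, 1.57, -2.873]
force: [-0.1, -0.1, 0.2]
width: 0.0791
```

```bash
python3 - <<'E'
from h import *
show()
s=telemetry.get_state();im=optics.grab_frame("wrist");cv2.imwrite("pics/w9.png",im[:,:,::-1])
print(rel([.5562,-.086,.031+.159]))
E
```

```text
t 15.82 pos [ 0.556  -0.0862  0.1893] tip pt [ 0.5558 -0.0862  0.0303] jaw 3.3381 xdir [-9.e-04 -2.e-04 -1.e+00] F [-0.1 -0.1  0.2] w 0.0791 q [ 0.19  0.41 -0.49  0.   -0.68  0.  ]
[-0.00705819 -0.00486976 -0.00023359]
```

View pics/w9.png

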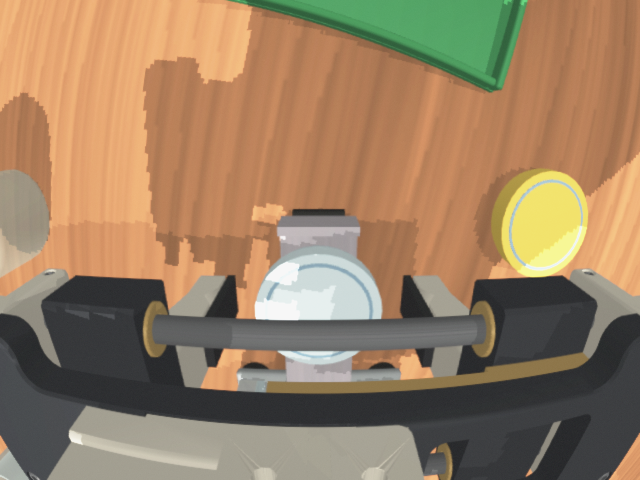

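The dish sits at (319,303), centred between the fingers. Closing gently.

play_rows(steps=[{"gripper": 0.75, "tx": 0, "ty": 0, "tz": 0, "ax": 0, "ay": 0, "az": 0}, {"gripper": 0.68, "tx": 0, "ty": 0, "tz": 0, "ax": 0, "ay": 0, "az": 0}, {"gripper": 0.65, "tx": 0, "ty": 0, "tz": 0, "ax": 0, "ay": 0, "az": 0}, {"gripper": 0.62, "tx": 0, "ty": 0, "tz": 0, "ax": 0, "ay": 0, "az": 0}, {"gripper": 0.58, "tx": 0, "ty": 0, "tz": 0, "ax": 0, "ay": 0, "az": 0}, {"gripper": 0.55, "tx": 0, "ty": 0, "tz": 0, "ax": 0, "ay": 0, "az": 0}, {"gripper": 0.55, "tx": 0, "ty": 0, "tz": 0, "ax": 0, "ay": 0, "az": 0}, {"gripper": 0.55, "tx": 0, "ty": 0, "tz": 0, "ax": 0, "ay": 0, "az": 0}, {"gripper": 0.55, "tx": 0, "ty": 0, "tz": 0, "ax": 0, "ay": 0, "az": 0}], newtons=10)

```text
t: 16.62
eef_pos: [0.5561, -0.0861, 0.19]
ee_rot: [2.923, 1.57, -0.022]
force: [-1.7, 0.5, 5.3]
width: 0.0549
```

```bash
python3 - <<'E'
from h import *
show()
s=telemetry.get_state();im=optics.grab_frame("wrist");cv2.imwrite("pics/w10.png",im[:,:,::-1])
E
```

```text
t 16.62 pos [ 0.5561 -0.0861  0.19  ] tip pt [ 0.5562 -0.0861  0.031 ] jaw 3.3382 xdir [ 4.e-04 -0.e+00 -1.e+00] F [-1.7  0.5  5.3] w 0.0549 q [ 0.19  0.41 -0.49  0.   -0.68  0.  ]
```

View pics/w10.png

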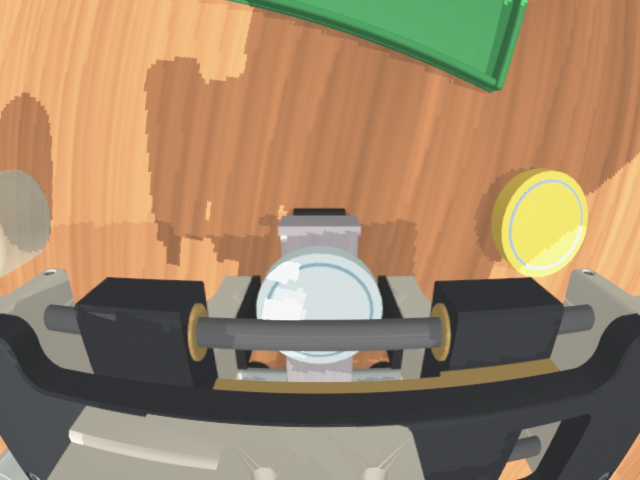

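play_rows(steps=[{"gripper": 0.55, "tx": -0.1, "ty": 0, "tz": 0, "ax": 0, "ay": 0, "az": 0}, {"gripper": 0.55, "tx": -0.1, "ty": 0, "tz": 0, "ax": 0, "ay": 0, "az": 0}, {"gripper": 0.55, "tx": -0.2, "ty": 0, "tz": 0, "ax": 0, "ay": 0, "az": 0}, {"gripper": 0.55, "tx": -0.3, "ty": 0, "tz": 0, "ax": 0, "ay": 0, "az": 0}, {"gripper": 0.55, "tx": -0.4, "ty": 0, "tz": 0, "ax": 0, "ay": 0, "az": 0}, {"gripper": 0.55, "tx": -0.4, "ty": 0, "tz": 0, "ax": 0, "ay": 0, "az": 0}, {"gripper": 0.55, "tx": -0.4, "ty": 0, "tz": 0, "ax": 0, "ay": 0, "az": 0}, {"gripper": 0.55, "tx": -0.3, "ty": 0, "tz": 0, "ax": 0, "ay": 0, "az": 0}, {"gripper": 0.55, "tx": 0, "ty": 0, "tz": 0, "ax": 0, "ay": 0, "az": 0}, {"gripper": 0.55, "tx": 0, "ty": 0, "tz": 0, "ax": 0, "ay": 0, "az": 0}])

```text
t: 17.5
eef_pos: [0.5561, -0.0861, 0.2454]
ee_rot: [-3.089, 1.569, 0.249]
force: [1.0, -0.7, 0.3]
width: 0.0546
```

```bash
python3 - <<'E'
from h import *
show()
s=telemetry.get_state();im=optics.grab_frame("wrist");cv2.imwrite("pics/w11.png",im[:,:,::-1])
im=optics.grab_frame('scene');cv2.imwrite('pics/s11.png',cv2.resize(im[150:420,160:460],None,fx=2,fy=2)[:,:,::-1])
E
```

```text
t 17.5 pos [ 0.5561 -0.0861  0.2454] tip pt [ 0.5563 -0.086   0.0864] jaw 3.3379 xdir [ 1.5e-03  4.0e-04 -1.0e+00] F [ 1.  -0.7  0.3] w 0.0546 q [ 0.19  0.33 -0.44 -0.   -0.8   0.  ]
```

View pics/w11.png

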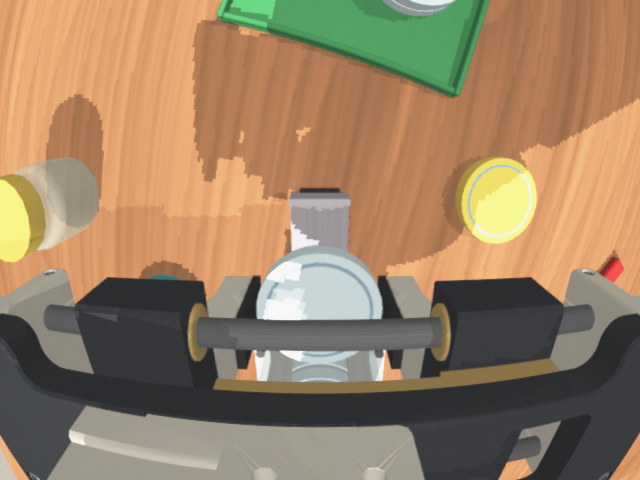

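View pics/s11.png

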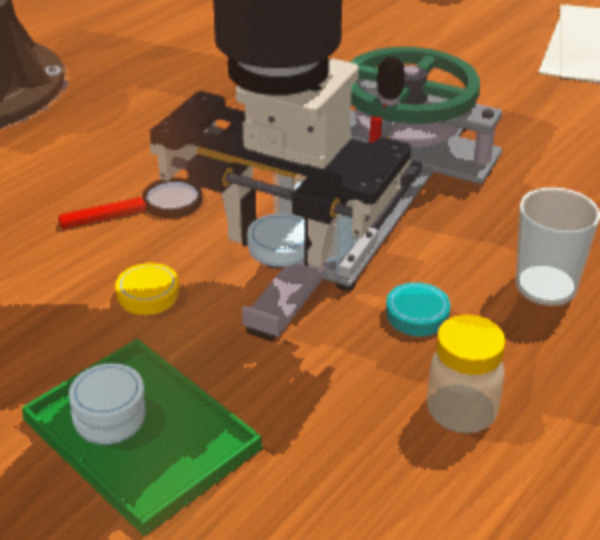

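play_rows(steps=[{"gripper": 0.55, "tx": 0, "ty": 0.2, "tz": 0.1, "ax": 0, "ay": 0, "az": 0}, {"gripper": 0.55, "tx": 0, "ty": 0.4, "tz": 0.2, "ax": 0, "ay": 0, "az": 0}, {"gripper": 0.55, "tx": 0, "ty": 0.6, "tz": 0.3, "ax": 0, "ay": 0, "az": 0}, {"gripper": 0.55, "tx": 0, "ty": 0.6, "tz": 0.3, "ax": 0, "ay": 0, "az": 0}, {"gripper": 0.55, "tx": 0, "ty": 0.6, "tz": 0.3, "ax": 0, "ay": 0, "az": 0}, {"gripper": 0.55, "tx": 0, "ty": 0.6, "tz": 0.3, "ax": 0, "ay": 0, "az": 0}, {"gripper": 0.55, "tx": 0, "ty": 0.6, "tz": 0.3, "ax": 0, "ay": 0, "az": 0}, {"gripper": 0.55, "tx": 0, "ty": 0.5, "tz": 0.3, "ax": 0, "ay": 0, "az": 0}, {"gripper": 0.55, "tx": 0, "ty": 0.3, "tz": 0.2, "ax": 0, "ay": 0, "az": 0}, {"gripper": 0.55, "tx": 0, "ty": 0, "tz": 0, "ax": 0, "ay": 0, "az": 0}, {"gripper": 0.55, "tx": 0, "ty": 0, "tz": 0, "ax": 0, "ay": 0, "az": 0}, {"gripper": 0.55, "tx": 0, "ty": 0, "tz": 0, "ax": 0, "ay": 0, "az": 0}])

```text
t: 18.6
eef_pos: [0.5211, -0.2052, 0.2446]
ee_rot: [-0.448, 1.571, 2.89]
force: [-0.4, -1.0, 0.3]
width: 0.0544
```

```bash
python3 - <<'E'
from h import *
show()
s=telemetry.get_state();im=optics.grab_frame("wrist");cv2.imwrite("pics/w12.png",im[:,:,::-1])
print(wproj([.533,-.2655,.034],s))
E
```

```text
t 18.6 pos [ 0.5211 -0.2052  0.2446] tip pt [ 0.5211 -0.2052  0.0856] jaw 3.3378 xdir [-1.e-04  0.e+00 -1.e+00] F [-0.4 -1.   0.3] w 0.0544 q [-0.03  0.33 -0.44 -0.   -0.8   0.22]
[319.56240259 156.15800894]
```

View pics/w12.png

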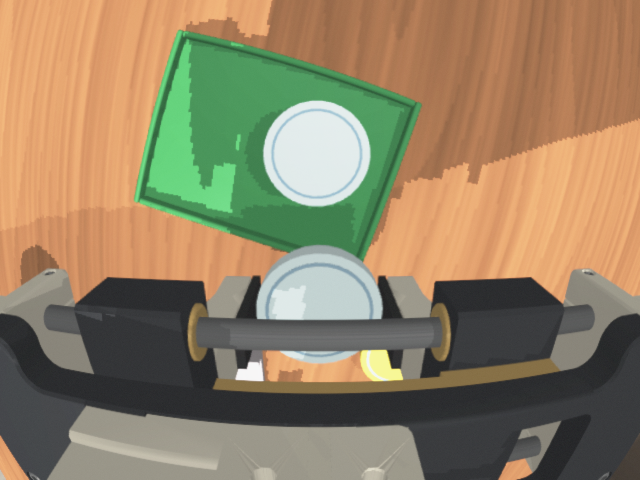

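```bash
python3 - <<'E'
from h import *
s=telemetry.get_state()
print("pile",wdish("pics/w12.png",(255,92,380,215),.034,s))
im=cv2.imread("pics/w12.png")
P,M=wrist_pose(s)
v=im.copy()
def draw(off_y,off_z,h,col):
    c=P+M[:,1]*off_y+M[:,2]*off_z
    for zz in h:
        pts=np.array([wproj([c[0]+.0275*np.cos(a),c[1]+.0275*np.sin(a),zz],s) for a in np.linspace(0,2*np.pi,90)])
        cv2.polylines(v,[np.round(pts*16).astype(np.int32)],True,col,1,cv2.LINE_AA,4)
b=P[2]-.176
draw(0,0,(b,b+.015),(0,0,255))
cv2.imwrite("pics/w12c.png",cv2.resize(v[230:385,220:420],None,fx=4,fy=3.8,interpolation=cv2.INTER_CUBIC))
E
```

```text
pile (array([ 0.5351, -0.2661,  0.0274]), array([263, 100], dtype=int32), array([370, 206], dtype=int32))
```

View pics/w12c.png

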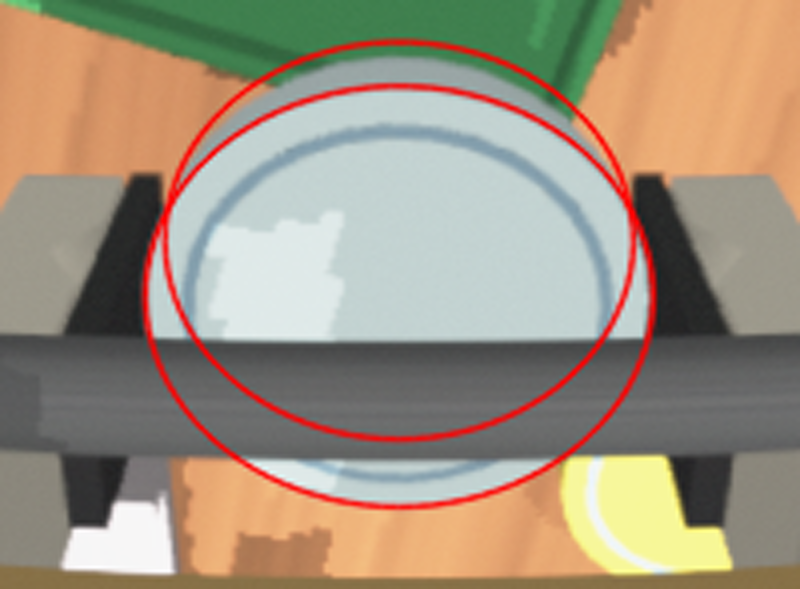

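```bash
python3 - <<'E'
from h import *
print(rel([.5348,-.2660,.230]))
E
```

```text
[ 0.58325297  2.50087554 -0.05589308]
```

play_rows(steps=[{"gripper": 0.55, "tx": 0, "ty": 0.2, "tz": 0, "ax": 0, "ay": 0, "az": 0}, {"gripper": 0.55, "tx": 0, "ty": 0.4, "tz": 0, "ax": 0, "ay": 0, "az": 0}, {"gripper": 0.55, "tx": 0, "ty": 0.5, "tz": -0.06, "ax": 0, "ay": 0, "az": 0}, {"gripper": 0.55, "tx": 0, "ty": 0.5, "tz": 0, "ax": 0, "ay": 0, "az": 0}, {"gripper": 0.55, "tx": 0, "ty": 0.4, "tz": 0, "ax": 0, "ay": 0, "az": 0}, {"gripper": 0.55, "tx": 0, "ty": 0.3, "tz": 0, "ax": 0, "ay": 0, "az": 0}, {"gripper": 0.55, "tx": 0, "ty": 0.2, "tz": 0, "ax": 0, "ay": 0, "az": 0}, {"gripper": 0.55, "tx": 0.2, "ty": 0, "tz": 0, "ax": 0, "ay": 0, "az": 0}, {"gripper": 0.55, "tx": 0.2, "ty": 0, "tz": 0, "ax": 0, "ay": 0, "az": 0}, {"gripper": 0.55, "tx": 0.18, "ty": 0, "tz": 0, "ax": 0, "ay": 0, "az": 0}, {"gripper": 0.55, "tx": 0, "ty": 0, "tz": 0, "ax": 0, "ay": 0, "az": 0}, {"gripper": 0.55, "tx": 0, "ty": 0, "tz": 0, "ax": 0, "ay": 0, "az": 0}, {"gripper": 0.55, "tx": 0, "ty": 0, "tz": 0, "ax": 0, "ay": 0, "az": 0}])

```text
t: 19.73
eef_pos: [0.5349, -0.2659, 0.2302]
ee_rot: [0.133, 1.571, -2.811]
force: [0.1, -0.3, -0.8]
width: 0.0547
```

```bash
python3 - <<'E'
from h import *
show()
s=telemetry.get_state();im=optics.grab_frame("wrist");cv2.imwrite("pics/w13.png",cv2.resize(im[180:400,180:460],None,fx=2.7,fy=2.7)[:,:,::-1])
im=optics.grab_frame('scene');cv2.imwrite('pics/s13.png',cv2.resize(im[260:440,120:340],None,fx=3,fy=3)[:,:,::-1])
print(rel([.5348,-.2660,.211]))
E
```

```text
t 19.73 pos [ 0.5349 -0.2659  0.2302] tip pt [ 0.5348 -0.2659  0.0712] jaw 3.3387 xdir [-1.e-04 -0.e+00 -1.e+00] F [ 0.1 -0.3 -0.8] w 0.0547 q [-0.13  0.4  -0.37  0.   -0.8   0.33]
[ 0.77672481 -0.00089942  0.00594968]
```

View pics/w13.png

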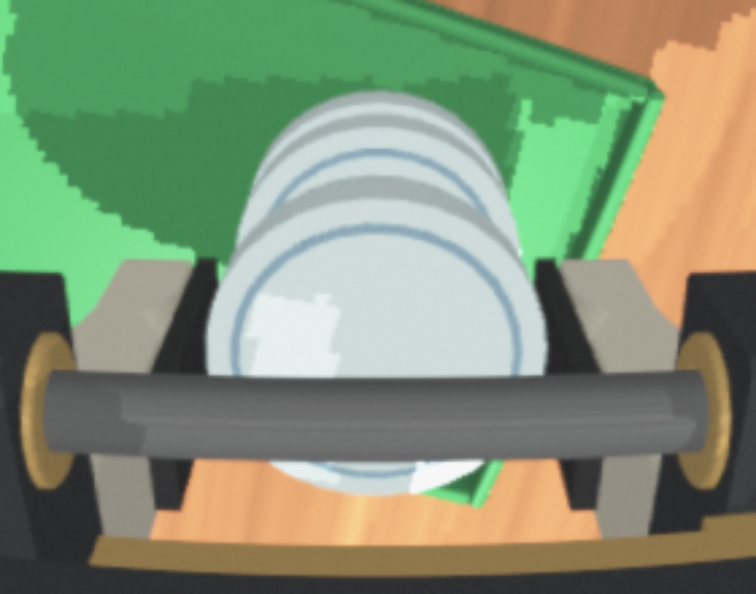

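View pics/s13.png

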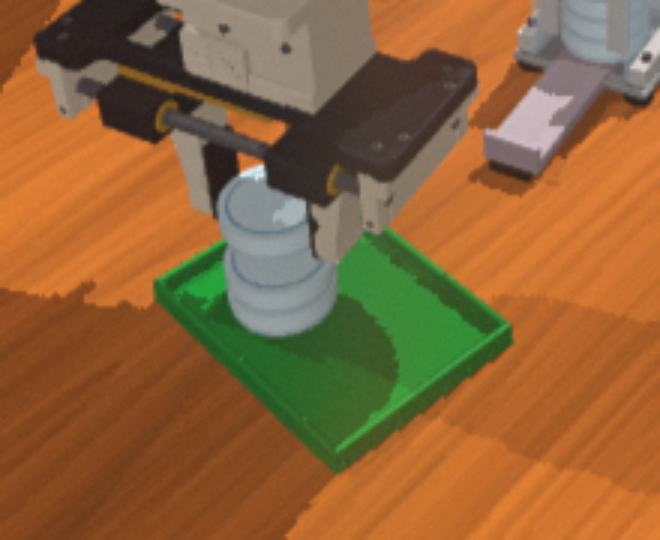

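```bash
python3 - <<'E'
from h import *
for p in([.5348,-.2660,.034],[.5348,-.2660,.069],[.5348,-.2660,.019]):
    u=proj("scene",p);print((u-[120,260])*3)
E
```

```text
[276.85112766 250.26510563]
[269.53174545 198.30780505]
[279.87446467 271.72653854]
```

play_rows(steps=[{"gripper": 0.55, "tx": 0.15, "ty": 0, "tz": 0.01, "ax": 0, "ay": 0, "az": 0}, {"gripper": 0.55, "tx": 0.15, "ty": 0, "tz": 0.01, "ax": 0, "ay": 0, "az": 0}, {"gripper": 0.55, "tx": 0.15, "ty": 0, "tz": 0, "ax": 0, "ay": 0, "az": 0}, {"gripper": 0.55, "tx": 0.15, "ty": 0, "tz": 0, "ax": 0, "ay": 0, "az": 0}, {"gripper": 0.55, "tx": 0.1, "ty": 0, "tz": 0, "ax": 0, "ay": 0, "az": 0}, {"gripper": 0.55, "tx": 0.05, "ty": 0, "tz": 0, "ax": 0, "ay": 0, "az": 0}, {"gripper": 0.55, "tx": 0, "ty": 0, "tz": 0, "ax": 0, "ay": 0, "az": 0}, {"gripper": 0.55, "tx": 0, "ty": 0, "tz": 0, "ax": 0, "ay": 0, "az": 0}])

```text
t: 20.5
eef_pos: [0.5342, -0.2664, 0.2112]
ee_rot: [-0.389, 1.57, 2.949]
force: [-0.3, 0.7, -0.4]
width: 0.0551
```

```bash
python3 - <<'E'
from h import *
show()
s=telemetry.get_state();im=optics.grab_frame("wrist");cv2.imwrite("pics/w14.png",cv2.resize(im[180:400,180:460],None,fx=2.7,fy=2.7)[:,:,::-1])
im=optics.grab_frame('scene');cv2.imwrite('pics/s14.png',cv2.resize(im[300:390,160:270],None,fx=6,fy=6,interpolation=cv2.INTER_CUBIC)[:,:,::-1])
E
```

```text
t 20.5 pos [ 0.5342 -0.2664  0.2112] tip pt [ 0.5341 -0.2663  0.0522] jaw 3.3379 xdir [-4.e-04  1.e-04 -1.e+00] F [-0.3  0.7 -0.4] w 0.0551 q [-0.14  0.42 -0.39 -0.   -0.76  0.33]
```

View pics/w14.png

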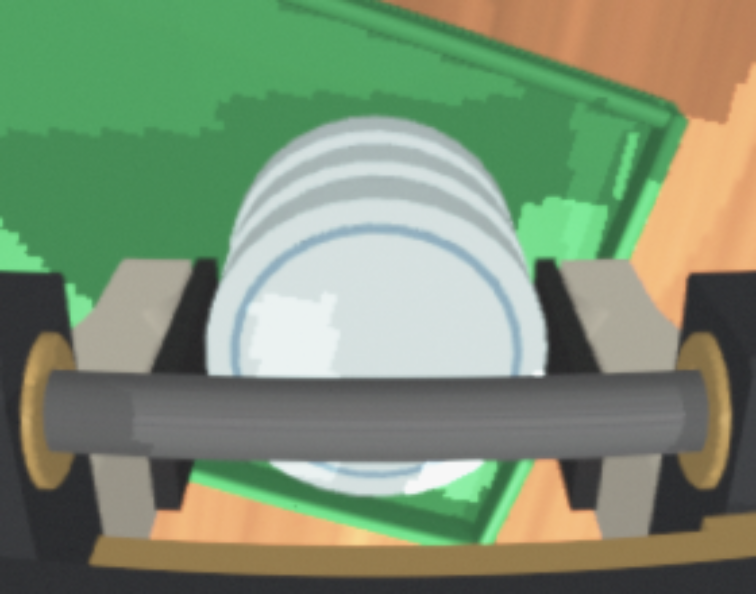

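View pics/s14.png

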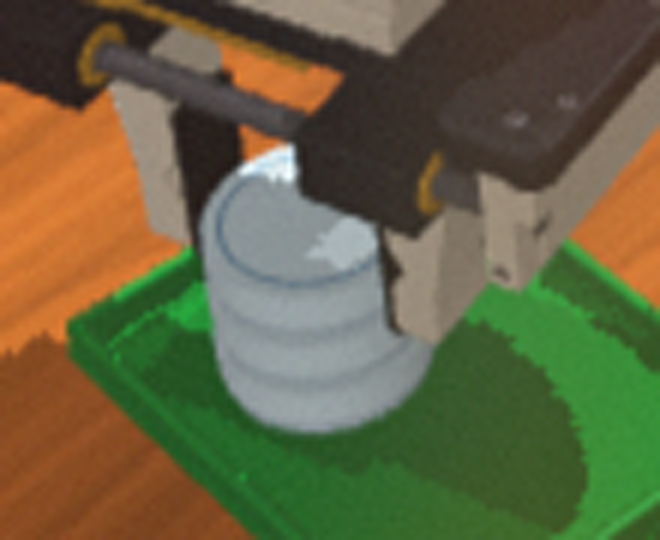

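The stack is well aligned in both views. Setting down the last millimetre and opening.

play_rows(steps=[{"gripper": 0.55, "tx": 0.03, "ty": 0, "tz": 0, "ax": 0, "ay": 0, "az": 0}, {"gripper": 0.55, "tx": 0, "ty": 0, "tz": 0, "ax": 0, "ay": 0, "az": 0}, {"gripper": 0.55, "tx": 0, "ty": 0, "tz": 0, "ax": 0, "ay": 0, "az": 0}])

```text
t: 20.85
eef_pos: [0.5343, -0.2664, 0.2107]
ee_rot: [3.0, 1.571, 0.054]
force: [-0.4, -0.2, 0.9]
width: 0.0544
```

play_rows(steps=[{"gripper": 0.64, "tx": 0, "ty": 0, "tz": 0, "ax": 0, "ay": 0, "az": 0}, {"gripper": 0.66, "tx": 0, "ty": 0, "tz": 0, "ax": 0, "ay": 0, "az": 0}, {"gripper": 0.68, "tx": 0, "ty": 0, "tz": 0, "ax": 0, "ay": 0, "az": 0}, {"gripper": 0.72, "tx": 0, "ty": 0, "tz": 0, "ax": 0, "ay": 0, "az": 0}, {"gripper": 0.8, "tx": 0, "ty": 0, "tz": 0, "ax": 0, "ay": 0, "az": 0}, {"gripper": 0.9, "tx": 0, "ty": 0, "tz": 0, "ax": 0, "ay": 0, "az": 0}, {"gripper": 0.9, "tx": 0, "ty": 0, "tz": 0, "ax": 0, "ay": 0, "az": 0}, {"gripper": 0.9, "tx": 0, "ty": 0, "tz": 0, "ax": 0, "ay": 0, "az": 0}])

```text
t: 21.52
eef_pos: [0.5343, -0.2663, 0.2107]
ee_rot: [2.907, 1.571, -0.039]
force: [0.8, 0.1, 0.6]
width: 0.0781
```

```bash
python3 - <<'E'
from h import *
show()
s=telemetry.get_state();im=optics.grab_frame("wrist");cv2.imwrite("pics/w15.png",cv2.resize(im[180:400,180:460],None,fx=2.7,fy=2.7)[:,:,::-1])
E
```

```text
t 21.52 pos [ 0.5343 -0.2663  0.2107] tip pt [ 0.5343 -0.2663  0.0517] jaw 3.338 xdir [ 0. -0. -1.] F [0.8 0.1 0.6] w 0.0781 q [-0.14  0.42 -0.39 -0.   -0.76  0.33]
```

View pics/w15.png

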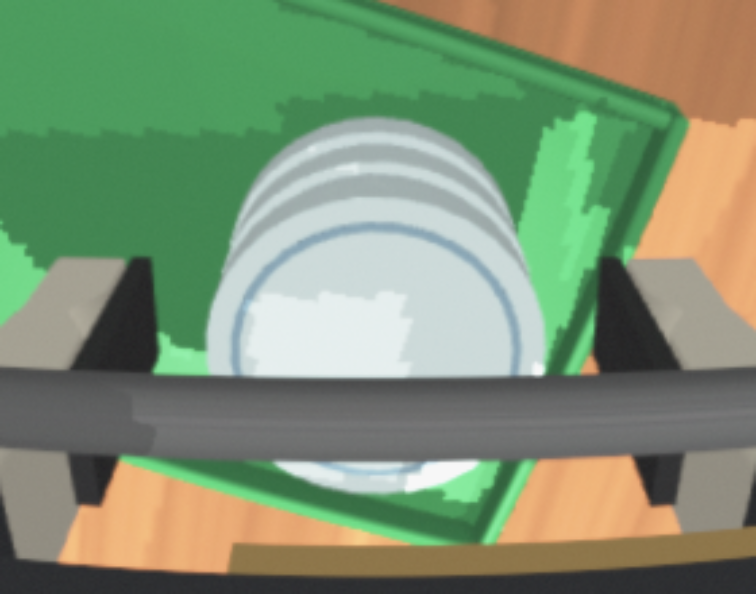

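The dish stands on the pile and the fingers are clear of it. Rising and backing off sideways for a check.

play_rows(steps=[{"gripper": 0.9, "tx": -0.2, "ty": 0, "tz": 0, "ax": 0, "ay": 0, "az": 0}, {"gripper": 0.9, "tx": -0.4, "ty": 0, "tz": 0, "ax": 0, "ay": 0, "az": 0}, {"gripper": 0.9, "tx": -0.6, "ty": 0, "tz": 0, "ax": 0, "ay": 0, "az": 0}, {"gripper": 0.9, "tx": -0.8, "ty": 0, "tz": 0, "ax": 0, "ay": 0, "az": 0}, {"gripper": 0.9, "tx": -0.8, "ty": 0, "tz": 0, "ax": 0, "ay": 0, "az": 0}, {"gripper": 0.9, "tx": -0.8, "ty": 0, "tz": 0, "ax": 0, "ay": 0, "az": 0}, {"gripper": 0.9, "tx": -0.6, "ty": -0.3, "tz": 0, "ax": 0, "ay": 0, "az": 0}, {"gripper": 0.9, "tx": 0, "ty": -0.6, "tz": 0, "ax": 0, "ay": 0, "az": 0}, {"gripper": 0.9, "tx": 0, "ty": -0.7, "tz": 0, "ax": 0, "ay": 0, "az": 0}, {"gripper": 0.9, "tx": 0, "ty": -0.7, "tz": 0, "ax": 0, "ay": 0, "az": 0}, {"gripper": 0.9, "tx": 0, "ty": -0.4, "tz": 0, "ax": 0, "ay": 0, "az": 0}, {"gripper": 0.9, "tx": 0, "ty": 0, "tz": 0, "ax": 0, "ay": 0, "az": 0}, {"gripper": 0.9, "tx": 0, "ty": 0, "tz": 0, "ax": 0, "ay": 0, "az": 0}])

```text
t: 22.65
eef_pos: [0.5212, -0.1999, 0.3165]
ee_rot: [2.756, 1.57, -0.188]
force: [0.4, -1.0, -0.6]
width: 0.079
```

```bash
python3 - <<'E'
from h import *
show()
s=telemetry.get_state();im=optics.grab_frame("wrist");cv2.imwrite("pics/w16.png",im[:,:,::-1])
im=optics.grab_frame('scene');cv2.imwrite('pics/s16f.png',im[:,:,::-1]);cv2.imwrite('pics/s16.png',cv2.resize(im[300:390,160:270],None,fx=6,fy=6,interpolation=cv2.INTER_CUBIC)[:,:,::-1])
im=optics.grab_frame('top');cv2.imwrite('pics/t16.png',im[:,:,::-1])
print(wproj([.5343,-.2663,.049],s),wproj([.5348,-.266,.034],s))
E
```

```text
t 22.65 pos [ 0.5212 -0.1999  0.3165] tip pt [ 0.5214 -0.1999  0.1575] jaw 3.3394 xdir [ 1.1e-03 -2.0e-04 -1.0e+00] F [ 0.4 -1.  -0.6] w 0.079 q [-0.02  0.24 -0.37  0.   -0.96  0.21]
[320.20447768 139.38162718] [319.38364349 138.73527438]
```

View pics/w16.png

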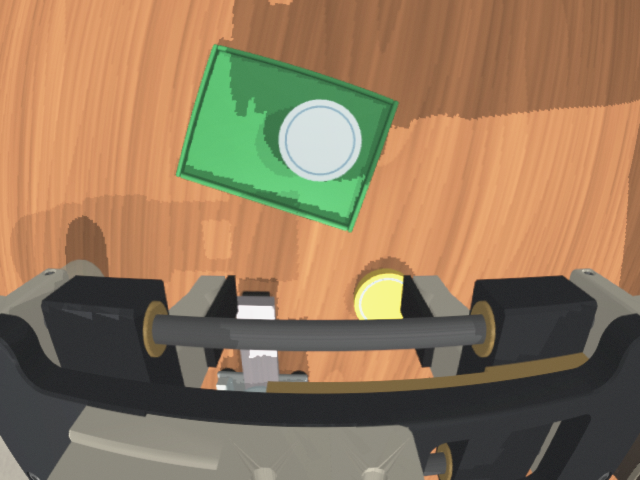

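View pics/s16.png

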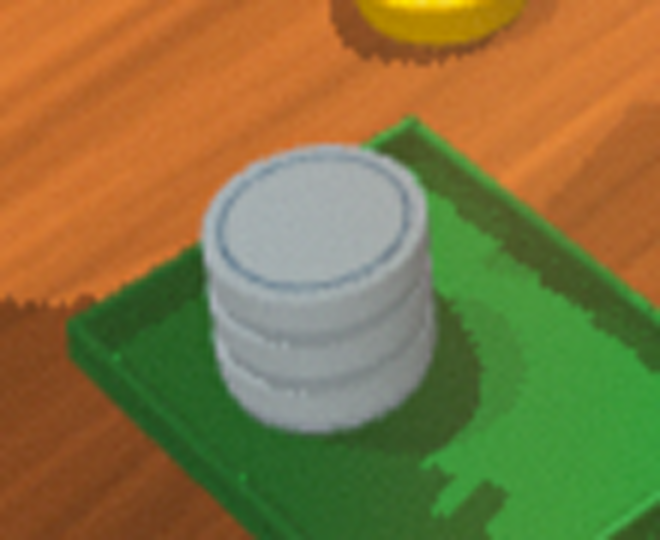

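View pics/t16.png

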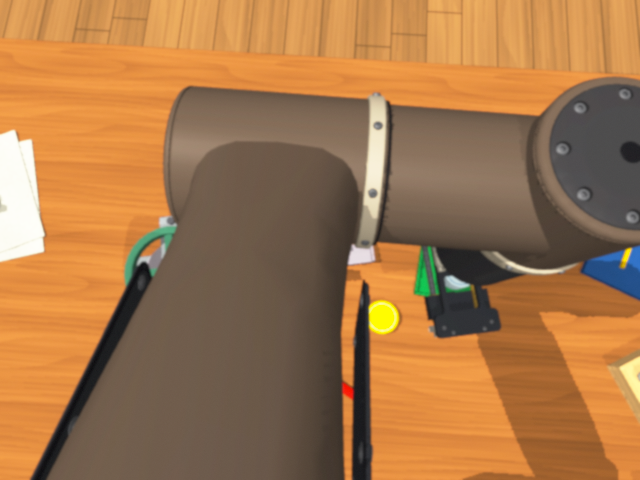

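View pics/s16f.png

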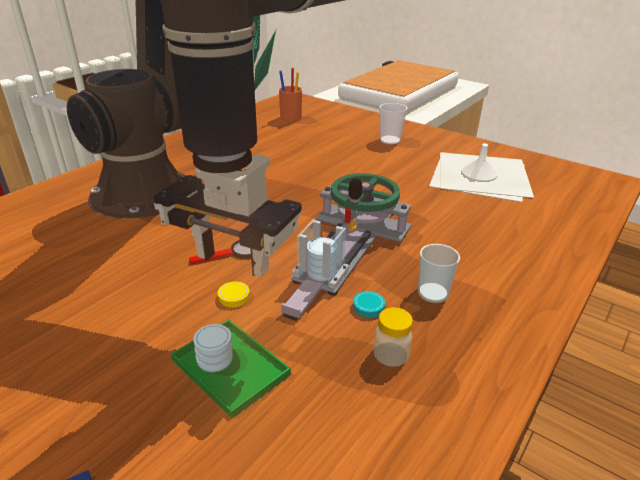

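```bash
python3 - <<'E'
from h import *
s=telemetry.get_state()
print("dish1",wdish("pics/w16.png",(270,92,372,190),.049,s))
im=cv2.imread("pics/s16f.png");b=cv2.imread("pics/scene0.png")
hsv=cv2.cvtColor(im,cv2.COLOR_BGR2HSV)
for a in(-.2,0,.2): print(a,proj("scene",[.4986+.058*np.sin(.1965+a),.2006-.058*np.cos(.1965+a),.117]))
v=np.hstack([cv2.resize(x[165:290,285:415],None,fx=3,fy=4) for x in(b,im)]);cv2.imwrite("pics/cmp.png",v)
E
```

```text
dish1 (array([ 0.5343, -0.2665,  0.0273]), array([278,  99], dtype=int32), array([361, 181], dtype=int32))
-0.2 [348.62096805 187.25212114]
0 [353.79778174 188.74742034]
0.2 [359.4697941  189.76392195]
```

View pics/cmp.png

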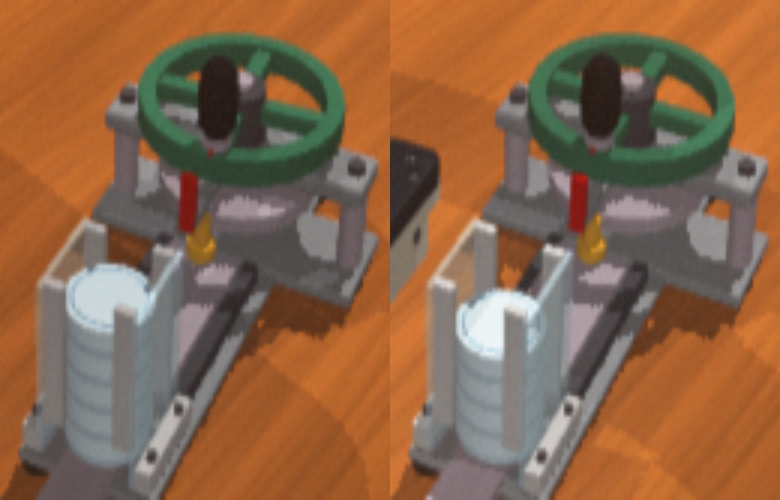

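Before and after, the handle has come back about 2.7 px towards the pointer, which puts the wheel at its park position. The magazine stack is one dish lower and holds four dishes. dish_1 fits at (0.5343, -0.2665), against the pile at (0.5351, -0.2661). Handing in.

```bash
python3 -c "
from station import job_done,telemetry
print(telemetry.get_state()['qd'].round(3));print(job_done())"
```

```text
[-0.005  0.006 -0.002 -0.001 -0.    -0.002]
the job is handed in; nothing more can be done
None
```

I turned the flywheel one full turn anticlockwise by its black handle and parked it at the red pointer. It fed out one dish, which I picked off the shelf and set squarely on the pile in the green tray. The job is handed in; it reports no verdict.

- **Wheel:** the arm's position puts the handle within about 0.02 rad of park, and the rim's red mark lined up with the pointer. The before/after scene pictures agree.
- **Magazine:** four dishes remain in it, dropped by one. The arm hid the magazine in the last top view, so this rests on the scene camera.
- **Placed dish:** it lies about 1 mm off the centre I measured for the pile before placing, by a wrist-camera fit. The side view shows the three dishes evenly stacked and level.
- **Pile and bystanders:** neither the pile nor the beaker and jar look moved in the last scene picture. The arm partly covers the magnifier there, but I never reached near it.
- **Disagreement:** the top camera put the pile about 2 mm in x from the wrist camera's reading. I went with the wrist camera, which had matched the dish when I gripped it.

The whole run took about 23 s of the 64 s.

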